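Refill the laundry tablet dispenser

TASK

Refill the laundry tablet dispenser: first close its outlet by turning the dial fully anticlockwise to its stop, then pick up the tray and tip it over the hopper so that all five tablets end up inside. Finally stand the empty tray level on the middle of the grey silicone pad and let go, leaving the dial closed and everything else on the bench where it is.

Things in the scene. Friction and masses are not known exactly. Their poses are not given: they have to be found in the camera images.
- tray: turquoise scoop-like tray: floor 130 x 112 mm, 4 mm thick; side walls and rear wall 34 mm high, 4 mm thick. Origin: centre of the floor's underside; z up; -x is the open front, where a 12-degree ramp rises from x = -65 mm to the lip at -95. Behind the rear wall (x = 65) a 50 mm wide, 6 mm high tongue carries the grip plate. About 0.16 kg empty, 0.285 with tablets. Starts level on the bench
- tray_grip (a point): grip point in the navy plate behind the tray, 143 mm behind the tray's origin, 44 mm above its underside. Plate: 60 mm wide (tray y), 12 thick, 66 long; it leans 25 degrees, its top away from the tray: pinch it across its thickness from above, fingers along its slope. The point is 24 mm from the top edge, 42 from the foot. Axes as the tray's
- tray_lip (a point): middle of the tray's pouring lip, 95 mm in front of its origin, 10 mm above its underside; the lip is 112 mm wide over the walls
- dispenser: fixed tablet dispenser: ivory square hopper, 180 mm outside, 170 inside, turquoise rim 150 mm above the bench, grey floor inside sloping from 48 mm high at the rear to 18 at the front, on a white 12 mm base plate. Origin: under the hopper's centre at bench level; -x is the front (turquoise shutter and dish); at +y an ivory housing, 84 mm square, 100 high, carries the dial
- hopper_mouth (a point): centre of the hopper's open mouth, at rim height, 150 mm above the bench; axes as the dispenser's
- dial (a joint): angle of the outlet dial in rad: 0 = turned fully anticlockwise (seen from above), against the stop, shutter closed; grows clockwise to 1.5 = open
- dial_grip (a point): on the vertical axis of the navy dial atop the ivory housing, 155 mm to the +y side of the hopper's centre, 137 mm above the bench, 7 mm below the top of its bar grip. The point turns with the dial: the bar (46 mm long, 14 wide, 32 high) runs along its x and is pinched across its y; at joint 0 these axes are the dispenser's
- pad: hard dark grey silicone pad, fixed, 220 (x) x 180 (y) mm, 6 mm thick; origin: centre of its underside, on the other side of the dispenser from the tray
- tablet1: laundry tablet 1 of 5 in the tray: hard block 34 x 26 x 18 mm, white below and blue above, 25 g; origin: centre of its underside
- tablet2: laundry tablet 2 of 5 in the tray: hard block 34 x 26 x 18 mm, white below and blue above, 25 g; origin: centre of its underside
- tablet3: laundry tablet 3 of 5 in the tray: hard block 34 x 26 x 18 mm, white below and blue above, 25 g; origin: centre of its underside
- tablet4: laundry tablet 4 of 5 in the tray: hard block 34 x 26 x 18 mm, white below and blue above, 25 g; origin: centre of its underside
- tablet5: laundry tablet 5 of 5 in the tray: hard block 34 x 26 x 18 mm, white below and blue above, 25 g; origin: centre of its underside
- pail_lid: turquoise plastic pail lid lying flat, 180 mm across, 14 mm high; loose bystander; origin: centre of its underside
- soap_rest: round white ceramic soap rest with a yellow bar of soap, 110 mm across, 42 mm high; loose bystander; origin: centre of its underside
- peg1: aluminium peg standing upright, 20 mm across, 70 mm high; loose bystander; origin: centre of its underside
- peg2: a second aluminium peg like the first; loose bystander; origin: centre of its underside
- bottle: orange bottle, 64 mm across, 190 mm high; loose bystander; origin: centre of its underside
- mug: blue mug, 80 mm across, 95 mm high; loose bystander; origin: centre of its underside

How it is judged:
On the way, in this order (a step that is already met when the one before it is completed fails the run):
1. the outlet dial is turned fully anticlockwise to its stop (within 0.06 rad) (value of joint dial below 0.06 rad), for 0.2 s.
2. with the dial closed, the tray is tipped (over 0.3 rad from level) with its lip over the hopper mouth and above the rim (value of joint dial below 0.06 rad and angle between tray's own z axis and vertical above 0.3 rad and horizontal distance between tray_lip and hopper_mouth below 0.1 m and height (world z) of tray_lip above 0.14 m).
3. all five tablets are inside the hopper (x of tablet1 in the frame of dispenser between -0.088 and 0.088 m and y of tablet1 in the frame of dispenser between -0.088 and 0.088 m and height (world z) of each of tablet1, tablet2, tablet3, tablet4, tablet5 below 0.13 m and x of tablet2 in the frame of dispenser between -0.088 and 0.088 m and y of tablet2 in the frame of dispenser between -0.088 and 0.088 m and x of tablet3 in the frame of dispenser between -0.088 and 0.088 m and y of tablet3 in the frame of dispenser between -0.088 and 0.088 m and x of tablet4 in the frame of dispenser between -0.088 and 0.088 m and y of tablet4 in the frame of dispenser between -0.088 and 0.088 m and x of tablet5 in the frame of dispenser between -0.088 and 0.088 m and y of tablet5 in the frame of dispenser between -0.088 and 0.088 m and value of joint dial below 0.06 rad), for 0.2 s.
At the end, for the whole second after the job is handed in: All five tablets lie at rest inside the hopper below its rim, the dial is within 0.06 rad of its anticlockwise stop, and the tray stands at rest, level within 0.08 rad, on the pad, the centre of its floor within 50 mm of the pad's centre along each of the pad's sides (all of step 3 and linear speed of each of tablet1, tablet2, tablet3, tablet4, tablet5 below 0.03 m/s and x of tray in the frame of pad between -0.05 and 0.05 m and y of tray in the frame of pad between -0.05 and 0.05 m and angle between tray's own z axis and vertical below 0.08 rad and height (world z) of tray between 0.003 and 0.012 m and linear speed of tray below 0.02 m/s); the robot touches nothing.
It fails at once if a bystander (pail lid, soap rest, a peg, bottle or mug) is moved by more than 30 mm (distance of any of pail_lid, soap_rest, peg1, peg2, bottle, mug from where it was at the start of the episode above 0.03 m).
It also fails if it takes over 72 s, if anything falls off the work surface, if the arm or the gripper's body presses on something with over 40 N, if the wrist force passes 120 N, or if a joint passes its speed limit or range.

ROBOT

A 6-joint arm with a two-finger parallel gripper is mounted at the origin on the work surface. World frame = base frame: x ahead of the robot, y to its left, z up, the work surface at z = 0. Lengths are in m, angles in rad, forces in N, time in s.
With the tool pointing down it reaches from about 0.225 to 0.875 m from the base axis. Payload 3.4 kg.
Tool frame: the origin (TCP) lies where the fingers leave the gripper's body, on its centre line; the fingertips stand 73 mm ahead of it and the grasp point (between the pads) lies 54 mm ahead of it (manip.pinch_z is the distance from the TCP to the grasp point, in m); z points along the fingers, y is the line along which they close (so a half turn about z gives the same grasp; the last joint's range is limited). The gripper opens to 85 mm and grips with 20 to 120 N. Pads are 22 mm wide; open, the fingers measure 114 mm over their backs; the gripper's body (76 mm by 85 mm) begins 54 mm behind the grasp point. The pads swing forward as they close: fully open they stand 13 mm farther back than shut.
Start: joints at [-1.389, 0.276, 1.505, -0, 1.361, -0.121], TCP at [0.171, -0.549, 0.304] pointing down, gripper open.
Joint ranges: [-2.89, 2.89], [-0.75, 2.08], [0.22, 2.7], [-1.18, 4.32], [0.11, 2.71], [-2.7, 2.7]. Speed limits (rad/s): [2.57, 2.57, 3.14, 3.14, 3.14, 3.14].

INTERFACE

Orientations are given as a unit quaternion [w, x, y, z].
In Python, from rig import readout, imaging, manip gives the robot as it stands. The module is installed in compiled form; this text tells all that it offers.
- The arm moves only by the tool servo_tool, never from a script. Its argument "moves" is a list of rows, each an object with "dp": the shift along the tool's x, y, z in units of 0.2 m (1.0 is 0.2 m), a list of three; "delta_rot": the turn, a rotation vector about the tool's x, y, z in units of 0.1 rad (1.0 is 0.1 rad), a list of three; "fingers": the opening, from 0 (shut) to 1 (fully open). In form: [{"dp": [dx, dy, dz], "delta_rot": [wx, wy, wz], "fingers": fingers}, ...]. A call has 1 to 5 rows; each row shifts and turns the commanded pose from where the row before left it, along the tool's axes as they then stand; what a row does not reach is not made up. A row lasts 1/10 s, in which the tool goes at most 50 mm and 8.59 degrees, less where a joint would pass 70% of its speed; a pose out of reach is approached as far as the arm can. A call with a number of a shift or a turn outside -1 to 1 is refused whole. A call with a gripper value outside its range is refused whole. The fingers move at their own pace and stop on an object; "force" is the grip in N (left out, the last holds). Time passes only in rows, so rows that do not move let the fingers close. It gives the time, the measured TCP pose, the force, the opening and the grip force at its end, in the units of the state.
- readout.get_state(): the state, without advancing time (a new reading comes with each control period).
- imaging.get_image(name): name is "scene" or "top" or "wrist"; returns (picture, depth): 480x640x3 uint8, red, green, blue; 480x640 float32, m along the optical axis (not along the pixel's ray), 0 where there is no reading.
- imaging.calibration(name): a dict with "intrinsics" (3x3 intrinsics, pixels), "R" (3x3) and "t" (3): a world point X has camera coordinates R X + t; the wrist camera has in their place "hand_eye" (4x4, takes a point from camera to tool coordinates, whose origin is the TCP and whose axes are the flange's). Camera axes: x right, y down, z forward; pixel columns grow to the right and rows downward; lengths in m; the calibration is good to about 2 mm. The wrist camera is an equidistant fisheye: a pixel r from the principal point sees the ray r / f radians off the axis. A picture is of the moment at which its call begins: read the wrist's pose just before it. calibration takes no time and is no camera call.
- manip.sign_off(): hands the job in; it is judged then, once.
The state is a dict: "clock": time; "qpos": joint angles; "qd": joint speeds; "effort": joint torques, N m; "position": TCP position; "ee_rot": TCP orientation; "contact_force": force on the tool from outside, world axes, zero at the start; "moment": the same for the moment, N m; "width": finger opening in m; "gripper_force": force on a finger pad.
Only numpy, scipy, OpenCV 4.12 (cv2) and the standard library are available. Lean on these libraries where they do the work, as an engineer would, in place of code of your own. Each camera call takes 0.05 s, during which the arm holds its last target. There are 200 camera calls.

## Working session

There is one attempt and no reset: what is moved stays moved. The work goes in short steps, Python scripts to look and compute and a tool call to move; the robot and the scene stay as the last step left them, time stands still between calls to the robot, and variables do not carry over. Pictures are saved under pics/ and viewed, at most 10 in all, crops included, and the job is handed in when it is done.

Besides the shell and the picture viewer there is one more tool, called after ">>>" as name([rows], argument=value, ...), one row to a line, values as JSON. servo_tool: Moves the arm, as the interface text tells. Its arguments: {"type":"object","properties":{"moves":{"type":"array"},"force":{"type":"number"}},"required":["moves"]}

```bash
mkdir -p pics
cat > h.py <<'E'
import numpy as np, cv2
from rig import readout, imaging, manip
from scipy.spatial.transform import Rotation as R
def rot(q): return R.from_quat([q[1],q[2],q[3],q[0]])
def grab(name):
    im,d=imaging.get_image(name); c=imaging.calibration(name); return im,d,c
def cloud(d,c):
    K=np.array(c["intrinsics"]); v,u=np.mgrid[:480,:640]
    P=np.stack([(u-K[0,2])/K[0,0]*d,(v-K[1,2])/K[1,1]*d,d],-1)
    return (P-np.array(c["t"]))@np.array(c["R"])
E
python3 - <<'E'
from h import *
for n in ("top","scene"):
    im,d,c=grab(n); np.savez(n+".npz",im=im,X=cloud(d,c),d=d)
    cv2.imwrite(f"pics/{n}0.png",im[...,::-1])
    print(n,np.array(c["R"]).round(3).tolist(),np.array(c["t"]).round(3))
s=readout.get_state(); print(s)
E
```

```text
top [[0.016, -1.0, -0.003], [-0.997, -0.016, -0.072], [0.071, 0.004, -0.997]] [-0.     0.542  1.907]
scene [[0.155, 0.988, -0.015], [0.521, -0.095, -0.848], [-0.84, 0.123, -0.529]] [-0.093 -0.182  2.106]
{'clock': 0.1, 'qpos': array([-1.38898317e+00,  2.76505523e-01,  1.50600611e+00, -1.88506396e-05,
        1.36071081e+00, -1.21012430e-01]), 'qd': array([ 0.00067348, -0.0030727 , -0.00235193,  0.00189646, -0.00078243,
       -0.00097916]), 'effort': array([ 6.71250364e-04, -4.17699909e+01, -2.46404672e+01, -2.50312060e-04,
        5.78254097e-03, -1.75342556e-06]), 'position': array([ 0.17139295, -0.54848526,  0.30314125]), 'ee_rot': array([-8.14238073e-04,  9.88558340e-01,  1.50836815e-01, -3.39815051e-05]), 'contact_force': array([-0.07926609, -0.3295201 , -0.63232979]), 'moment': array([ 0.04170366, -0.03814327,  0.00434122]), 'gripper_force': 0.0, 'width': 0.08555552734320485}
```

View pics/top0.png

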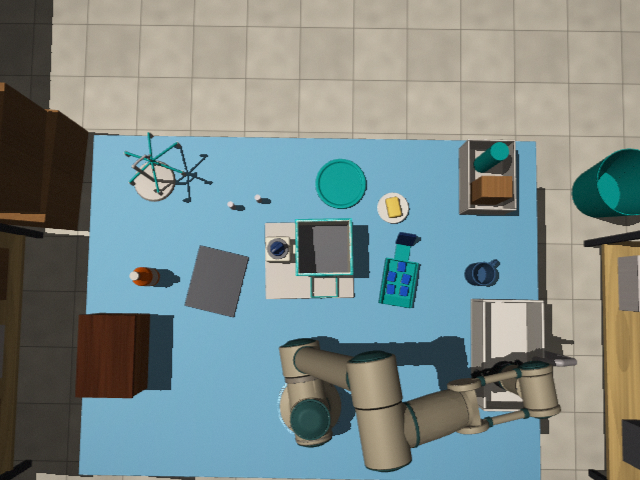

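View pics/scene0.png

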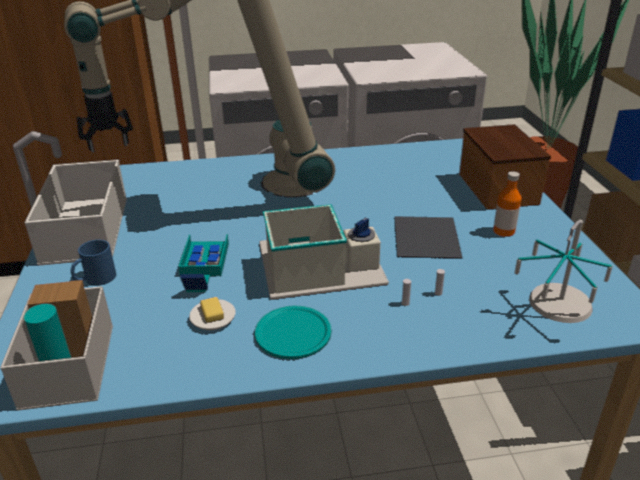

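The top view (image up = +x, left = +y) shows the dispenser at (325,247), dial at (278,249), tray at (400,282) with its grip at (405,240), and the pad at (217,281). The scene view agrees: the lid, soap rest and pegs lie behind the dispenser, and the bottle lies beyond the pad.

```bash
cat > meas.py <<'E'
from h import *
z=np.load("top.npz"); im=z["im"]; X=z["X"]
hsv=cv2.cvtColor(im,cv2.COLOR_RGB2HSV)
def box(m):
    P=X[m][:,:2].astype(np.float32); r=cv2.minAreaRect(P*1000); return [np.round(a,1) for a in r]+[int(m.sum())]
def win(u0,u1,v0,v1):
    m=np.zeros((480,640),bool); m[v0:v1,u0:u1]=1; return m
Z=X[...,2]
def show(n,m): print(n,box(m),"z",np.percentile(Z[m],[5,50,95]).round(3))
show("rim",win(285,365,210,290)&(Z>.14)&(Z<.16))
show("hopbase",win(255,365,210,305)&(Z>.006)&(Z<.017))
show("housing",win(258,299,225,270)&(Z>.09)&(Z<.108))
show("dialtop",win(258,299,225,270)&(Z>.138)&(Z<.15))
show("dial>.115",win(258,299,225,270)&(Z>.115)&(Z<.15))
g=(Z>.003)&(Z<.010)&(hsv[...,1]<60)
show("pad",win(180,255,240,322)&g)
t=win(370,425,228,312)
teal=(hsv[...,0]>75)&(hsv[...,0]<95)&(hsv[...,1]>120)
show("traywalls",t&(Z>.028)&(Z<.042)&teal)
show("tray all teal",win(370,425,250,312)&teal&(Z>.002))
navy=(hsv[...,2]<90)&(Z>.05)
show("plate",win(390,425,228,252)&(Z>.03))
show("plate top",win(390,425,228,252)&(Z>.055))
for n,w in dict(lid=(310,372,155,215),soap=(374,412,190,226),peg1=(226,244,198,212),peg2=(253,270,192,205),bottle=(125,175,262,290),mug=(462,502,258,290),rack=(120,215,130,205),box=(455,520,138,216)).items():
    m=win(*w)&(Z>.008); show(n,m)
c=cv2.resize(im[200:320,240:440],(800,480),interpolation=cv2.INTER_CUBIC); cv2.imwrite("pics/crop.png",c[...,::-1])
E
python3 meas.py
```

```text
rim [array([543.6, -36.1]), array([187.8, 187. ]), np.float64(1.7), 590] z [0.144 0.151 0.157]
hopbase [array([517.3,   9. ]), array([333.8, 388.1]), np.float64(0.9), 2618] z [0.007 0.011 0.016]
housing [array([525. , 103.8]), array([112.7, 111.9]), np.float64(1.2), 363] z [0.093 0.101 0.107]
dialtop [array([539.8,  94.5]), array([145.4,  89.1]), np.float64(1.0), 101] z [0.14  0.146 0.15 ]
dial>.115 [array([539.8,  97.2]), array([145.4,  94.5]), np.float64(1.0), 170] z [0.116 0.142 0.149]
pad [array([427. , 337.2]), array([179.3, 218.5]), np.float64(77.2), 1613] z [0.003 0.007 0.01 ]
traywalls [array([ 432.3, -301.2]), array([112.9, 158.8]), np.float64(81.5), 148] z [0.029 0.034 0.04 ]
tray all teal [array([ 467.7, -191.2]), array([359. , 201.1]), np.float64(81.5), 1062] z [0.003 0.009 0.037]
plate [array([ 514.4, -171.1]), array([ 51.4, 403.8]), np.float64(25.6), 168] z [0.033 0.059 0.074]
plate top [array([ 514.8, -170.5]), array([ 42.8, 404.3]), np.float64(27.0), 94] z [0.057 0.065 0.078]
lid [array([ 644.9, -100. ]), array([479. , 218.7]), np.float64(0.9), 1529] z [0.008 0.013 0.021]
soap [array([ 562.6, -196.8]), array([162.2, 478.8]), np.float64(57.6), 783] z [0.011 0.024 0.048]
peg1 [array([571.8, 145.3]), array([440.1,  60.4]), np.float64(48.7), 69] z [0.009 0.054 0.076]
peg2 [array([725.2, 185.2]), array([38.8, 58.9]), np.float64(8.9), 58] z [0.008 0.059 0.077]
bottle [array([445.7, 328.8]), array([ 95.4, 656.4]), np.float64(0.9), 548] z [0.009 0.121 0.193]
mug [array([ 463.1, -332.8]), array([109.2, 667.2]), np.float64(0.9), 553] z [0.009 0.053 0.098]
rack [array([727.2, 320.5]), array([844.5, 341.1]), np.float64(66.8), 2015] z [0.009 0.017 0.211]
box [array([ 707.5, -350.4]), array([309.7, 873.7]), np.float64(21.4), 3837] z [0.011 0.106 0.195]
```

View pics/crop.png

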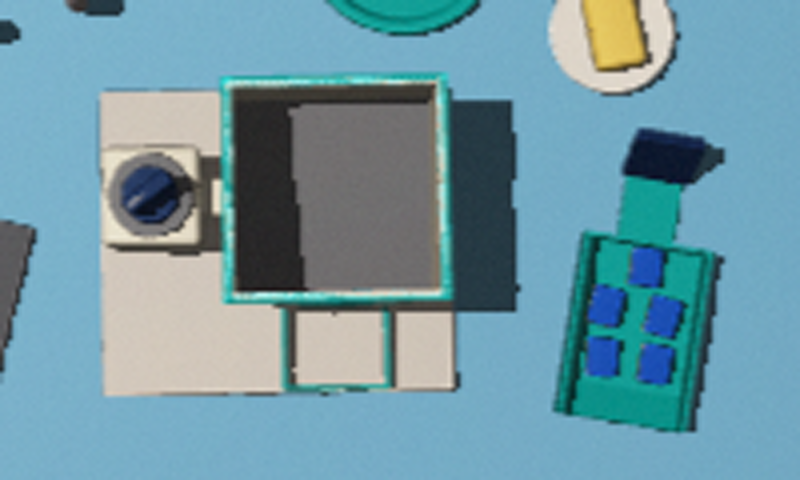

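>>> servo_tool([
  {"dp":[0.09,-0.08,-0.01],"delta_rot":[0,0,0],"fingers":0.5},
  {"dp":[0.173,-0.164,-0.015],"delta_rot":[0,0,0],"fingers":0.5},
  {"dp":[0.173,-0.164,-0.015],"delta_rot":[0,0,0],"fingers":0.5},
  {"dp":[0.173,-0.164,-0.015],"delta_rot":[0,0,0],"fingers":0.5},
  {"dp":[0.173,-0.164,-0.015],"delta_rot":[0,0,0],"fingers":0.5},
])

```text
clock: 0.6
position: [0.2774, -0.3588, 0.3178]
ee_rot: [-0.001, 0.989, 0.151, 0.0]
contact_force: [0.9, 0.2, 0.6]
width: 0.0427
gripper_force: 0.0
```

>>> servo_tool([
  {"dp":[0.173,-0.164,-0.015],"delta_rot":[0,0,0],"fingers":0.5},
  {"dp":[0.173,-0.164,-0.015],"delta_rot":[0,0,0],"fingers":0.5},
  {"dp":[0.173,-0.164,-0.015],"delta_rot":[0,0,0],"fingers":0.5},
  {"dp":[0.173,-0.164,-0.015],"delta_rot":[0,0,0],"fingers":0.5},
  {"dp":[0.173,-0.164,-0.015],"delta_rot":[0,0,0],"fingers":0.5},
])

```text
clock: 1.1
position: [0.393, -0.1507, 0.3331]
ee_rot: [-0.0, 0.989, 0.151, 0.0]
contact_force: [0.4, -1.1, 0.5]
width: 0.0426
gripper_force: 0.0
```

>>> servo_tool([
  {"dp":[0.173,-0.164,-0.015],"delta_rot":[0,0,0],"fingers":0.5},
  {"dp":[0.173,-0.164,-0.015],"delta_rot":[0,0,0],"fingers":0.5},
  {"dp":[0.173,-0.164,-0.015],"delta_rot":[0,0,0],"fingers":0.5},
  {"dp":[0.173,-0.164,-0.015],"delta_rot":[0,0,0],"fingers":0.5},
  {"dp":[0.173,-0.164,-0.015],"delta_rot":[0,0,0],"fingers":0.5},
])

```text
clock: 1.6
position: [0.5088, 0.0573, 0.348]
ee_rot: [-0.0, 0.988, 0.151, -0.0]
contact_force: [0.9, -1.4, -0.6]
width: 0.0424
gripper_force: 0.0
```

>>> servo_tool([
  {"dp":[0.09,-0.08,-0.01],"delta_rot":[0,0,0],"fingers":0.5},
  {"dp":[0,0,0],"delta_rot":[0,0,-1],"fingers":0.5},
  {"dp":[0,0,0],"delta_rot":[0,0,-1],"fingers":0.5},
  {"dp":[0,0,0],"delta_rot":[0,0,-1],"fingers":0.5},
  {"dp":[0,0,0],"delta_rot":[0,0,-1],"fingers":0.5},
])

```text
clock: 2.1
position: [0.5206, 0.0762, 0.3496]
ee_rot: [-0.0, 0.938, 0.347, -0.001]
contact_force: [0.4, 0.8, 0.2]
width: 0.0425
gripper_force: 0.0
```

>>> servo_tool([
  {"dp":[0,0,0],"delta_rot":[0,0,-1],"fingers":0.5},
  {"dp":[0,0,0],"delta_rot":[0,0,-1],"fingers":0.5},
  {"dp":[0,0,0],"delta_rot":[0,0,-1],"fingers":0.5},
  {"dp":[0,0,0],"delta_rot":[0,0,-1],"fingers":0.5},
  {"dp":[0,0,0],"delta_rot":[0,0,-1],"fingers":0.5},
])

```text
clock: 2.6
position: [0.5206, 0.0759, 0.3496]
ee_rot: [-0.0, 0.823, 0.568, -0.0]
contact_force: [0.3, 1.6, 0.2]
width: 0.0429
gripper_force: 0.0
```

>>> servo_tool([
  {"dp":[0,0,0],"delta_rot":[0,0,-1],"fingers":0.5},
  {"dp":[0,0,0],"delta_rot":[0,0,-1],"fingers":0.5},
  {"dp":[0,0,0],"delta_rot":[0,0,-1],"fingers":0.5},
  {"dp":[0,0,0],"delta_rot":[0,0,-1],"fingers":0.5},
  {"dp":[0,0,0],"delta_rot":[0,0,-1],"fingers":0.5},
])

```text
clock: 3.1
position: [0.5206, 0.0759, 0.3496]
ee_rot: [-0.001, 0.657, 0.754, -0.0]
contact_force: [-0.7, -0.1, 0.3]
width: 0.043
gripper_force: 0.0
```

>>> servo_tool([
  {"dp":[0,0,0],"delta_rot":[0,0,-1],"fingers":0.5},
  {"dp":[0,0,0],"delta_rot":[0,0,-1],"fingers":0.5},
  {"dp":[0,0,0],"delta_rot":[0,0,-1],"fingers":0.5},
  {"dp":[0,0,0],"delta_rot":[0,0,0],"fingers":0.5},
])

```text
clock: 3.5
position: [0.5207, 0.0758, 0.3497]
ee_rot: [-0.0, 0.539, 0.842, -0.0]
contact_force: [-0.2, 0.5, -0.0]
width: 0.0426
gripper_force: 0.0
```

```bash
cat >> h.py <<'E'
def wristcloud():
    s=readout.get_state(); im,d=imaging.get_image("wrist"); c=imaging.calibration("wrist")
    K=np.array(c["intrinsics"]); H=np.array(c["hand_eye"])
    v,u=np.mgrid[:480,:640]; x=(u-K[0,2])/K[0,0]; y=(v-K[1,2])/K[1,1]; r=np.hypot(x,y)+1e-9
    k=np.tan(np.minimum(r,1.5))/r
    P=np.stack([x*k*d,y*k*d,d],-1); P=P@H[:3,:3].T+H[:3,3]
    X=rot(s["ee_rot"]).apply(P.reshape(-1,3)).reshape(P.shape)+s["position"]
    X[d==0]=np.nan
    return s,im,X
def st():
    s=readout.get_state(); M=rot(s["ee_rot"]).as_matrix()
    print("t",round(s["clock"],2),"p",s["position"].round(4),"q",s["qpos"].round(2),"F",s["contact_force"].round(1),"w",round(s["width"],4),"g",round(s["gripper_force"],1)); print(M.round(3).tolist())
    return s,M
E
python3 - <<'E'
from h import *
st()
s,im,X=wristcloud(); np.savez("w1.npz",im=im,X=X)
cv2.imwrite("pics/w1.png",im[...,::-1])
C=imaging.calibration("wrist"); print(np.array(C["hand_eye"]).round(3).tolist(),np.array(C["intrinsics"]).round(1).tolist())
Z=X[...,2]
near=np.hypot(X[...,0]-.5436,X[...,1]-.119)<.04
m=near&(Z>.134)&(Z<.152); P=X[m]; print(m.sum(),cv2.minAreaRect((P[:,:2]*1000).astype(np.float32)),np.median(P,0))
q=P[:,:2]-P[:,:2].mean(0); w,V=np.linalg.eigh(q.T@q/len(q)); print("axis yaw",np.degrees(np.arctan2(*V[::-1,1])),np.sqrt(w*12))
E
```

```text
t 3.5 p [0.5207 0.0758 0.3497] q [ 0.01  0.18  1.52  0.    1.44 -0.42] F [-0.2  0.5 -0. ] w 0.0426 g 0.0
[[-0.419, 0.908, -0.001], [0.908, 0.419, 0.0], [0.001, -0.001, -1.0]]
[[0.0, -0.957, -0.29, 0.074], [1.0, 0.0, -0.0, -0.0], [0.0, -0.29, 0.957, -0.07], [0.0, 0.0, 0.0, 1.0]] [[371.6, 0.0, 314.3], [0.0, 371.6, 247.2], [0.0, 0.0, 1.0]]
1101 ((538.4415283203125, 118.6883544921875), (14.768320083618164, 46.011619567871094), 38.15943908691406) [0.53749763 0.11937565 0.14331639]
axis yaw 127.83615270052113 [0.01406145 0.04493924]
```

View pics/w1.png

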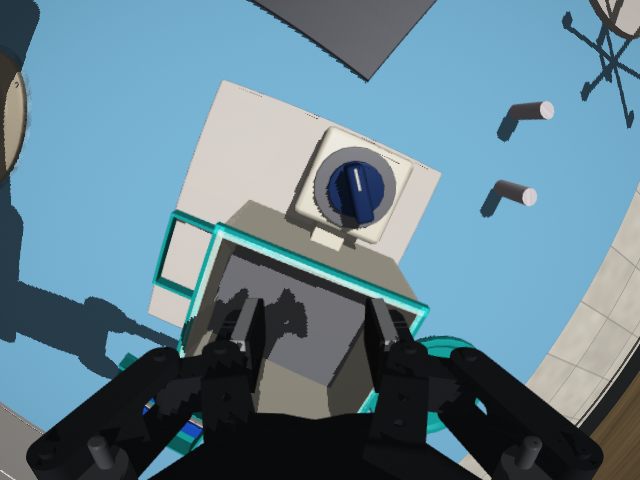

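The bar is sharp in the wrist view, at pixel (358,192). Its cloud fits a 46 x 15 mm bar centred at (0.538, 0.119), which puts the dial at about 0.94 rad. I'll align with it and descend.

>>> servo_tool([
  {"dp":[0,0,0],"delta_rot":[0,0,-0.8],"fingers":0.5},
  {"dp":[0,0,0],"delta_rot":[0,0,-0.8],"fingers":0.5},
  {"dp":[0,0,0],"delta_rot":[0,0,-0.7],"fingers":0.5},
  {"dp":[0.057,0.101,0],"delta_rot":[0,0,0],"fingers":0.5},
  {"dp":[0.057,0.101,0],"delta_rot":[0,0,0],"fingers":0.5},
])

```text
clock: 4.05
position: [0.5392, 0.1184, 0.35]
ee_rot: [-0.0, 0.44, 0.898, -0.0]
contact_force: [0.9, 0.5, -0.7]
width: 0.0429
gripper_force: 0.0
```

>>> servo_tool([
  {"dp":[0,0,0.15],"delta_rot":[0,0,0],"fingers":0.5},
  {"dp":[0,0,0.2],"delta_rot":[0,0,0],"fingers":0.5},
  {"dp":[0,0,0.15],"delta_rot":[0,0,0],"fingers":0.5},
])

```text
clock: 4.35
position: [0.5384, 0.1185, 0.248]
ee_rot: [-0.001, 0.44, 0.898, -0.0]
contact_force: [0.1, -0.1, -0.1]
width: 0.0424
gripper_force: 0.0
```

```bash
python3 -c "
from h import *
s,M=st(); print((M.T@(np.array([.5384,.1187,.194])-s['position'])/.2).round(3), np.degrees(np.arctan2(M[1,1],M[0,1])))"
```

```text
t 4.35 p [0.5384 0.1185 0.248 ] q [ 0.09  0.28  1.65  0.    1.22 -0.57] F [ 0.1 -0.1 -0.1] w 0.0424 g 0.0
[[-0.613, 0.79, -0.002], [0.79, 0.613, -0.0], [0.001, -0.001, -1.0]]
[0.001 0.001 0.27 ] 37.8406479753353
```

>>> servo_tool([
  {"dp":[0,0,0.15],"delta_rot":[0,0,0],"fingers":0.5},
  {"dp":[0,0,0.12],"delta_rot":[0,0,0],"fingers":0.5},
  {"dp":[0,0,0],"delta_rot":[0,0,0],"fingers":0},
  {"dp":[0,0,0],"delta_rot":[0,0,0],"fingers":0},
  {"dp":[0,0,0],"delta_rot":[0,0,0],"fingers":0},
], force=50)

```text
clock: 4.85
position: [0.5395, 0.1182, 0.1964]
ee_rot: [0.0, 0.439, 0.898, 0.0]
contact_force: [-0.6, -0.6, -6.9]
width: 0.0128
gripper_force: 52.6
```

>>> servo_tool([
  {"dp":[0,0,0],"delta_rot":[0,0,0],"fingers":0},
  {"dp":[0,0,0],"delta_rot":[0,0,-0.5],"fingers":0},
  {"dp":[0,0,0],"delta_rot":[0,0,-0.8],"fingers":0},
  {"dp":[0,0,0],"delta_rot":[0,0,-0.8],"fingers":0},
])

```text
clock: 5.25
position: [0.5396, 0.1183, 0.1964]
ee_rot: [0.0, 0.341, 0.94, 0.0]
contact_force: [0.3, 0.8, -6.0]
width: 0.0127
gripper_force: 52.8
```

```bash
python3 -c "
from h import *
s,M=st(); print(np.degrees(np.arctan2(M[1,1],M[0,1])),s['moment'])"
```

```text
t 5.25 p [0.5396 0.1183 0.1964] q [ 0.09  0.32  1.72  0.    1.1  -0.79] F [ 0.3  0.8 -6. ] w 0.0127 g 52.8
[[-0.767, 0.641, 0.001], [0.641, 0.767, 0.001], [-0.0, 0.001, -1.0]]
50.1089100697886 [ 0.13634836  0.02966413 -0.05817502]
```

>>> servo_tool([
  {"dp":[0,0,0],"delta_rot":[0,0,-1],"fingers":0},
  {"dp":[0,0,0],"delta_rot":[0,0,-1],"fingers":0},
  {"dp":[0,0,0],"delta_rot":[0,0,-1],"fingers":0},
  {"dp":[0,0,0],"delta_rot":[0,0,-1],"fingers":0},
  {"dp":[0,0,0],"delta_rot":[0,0,-1],"fingers":0},
])

```text
clock: 5.75
position: [0.5398, 0.1187, 0.1964]
ee_rot: [0.001, 0.098, 0.995, 0.001]
contact_force: [0.1, 1.7, -6.3]
width: 0.0129
gripper_force: 52.7
```

>>> servo_tool([
  {"dp":[0,0,0],"delta_rot":[0,0,-0.8],"fingers":0},
  {"dp":[0,0,0],"delta_rot":[0,0,-0.5],"fingers":0},
  {"dp":[0,0,0],"delta_rot":[0,0,-0.5],"fingers":0},
  {"dp":[0,0,0],"delta_rot":[0,0,-0.3],"fingers":0},
])

```text
clock: 6.15
position: [0.5398, 0.1188, 0.1964]
ee_rot: [0.001, -0.006, 1.0, 0.001]
contact_force: [0.0, 3.3, -6.2]
width: 0.0126
gripper_force: 52.8
```

```bash
python3 -c "
from h import *
s,M=st(); print(np.degrees(np.arctan2(M[1,1],M[0,1])),s['moment'])"
```

```text
t 6.15 p [0.5398 0.1188 0.1964] q [ 0.09  0.32  1.72  0.    1.1  -1.49] F [ 0.   3.3 -6.2] w 0.0126 g 52.8
[[-1.0, -0.012, 0.001], [-0.012, 1.0, 0.002], [-0.001, 0.002, -1.0]]
90.67270511383344 [ 0.63457817 -0.01799461 -0.01857648]
```

>>> servo_tool([
  {"dp":[0,0,0],"delta_rot":[0,0,-0.3],"fingers":0},
  {"dp":[0,0,0],"delta_rot":[0,0,-0.3],"fingers":0},
  {"dp":[0,0,0],"delta_rot":[0,0,-0.2],"fingers":0},
])

```text
clock: 6.45
position: [0.5398, 0.1188, 0.1964]
ee_rot: [0.001, -0.044, 0.999, 0.001]
contact_force: [0.6, 4.7, -2.2]
width: 0.0129
gripper_force: 66.4
```

```bash
python3 -c "
from h import *
s,M=st(); print(np.degrees(np.arctan2(M[1,1],M[0,1])),s['moment'])"
```

```text
t 6.45 p [0.5398 0.1188 0.1964] q [ 0.09  0.32  1.72  0.    1.1  -1.57] F [ 0.6  4.7 -2.2] w 0.0129 g 66.4
[[-0.996, -0.089, 0.001], [-0.089, 0.996, 0.003], [-0.001, 0.002, -1.0]]
95.07796376670653 [ 0.85525254  0.11735318 -1.65938332]
```

>>> servo_tool([
  {"dp":[0,0,0],"delta_rot":[0,0,0],"fingers":0},
  {"dp":[0,0,0],"delta_rot":[0,0,0],"fingers":0},
  {"dp":[0,0,0],"delta_rot":[0,0,0],"fingers":0.5},
  {"dp":[0,0,0],"delta_rot":[0,0,0],"fingers":0.5},
  {"dp":[0,0,0],"delta_rot":[0,0,0],"fingers":0.5},
])

```text
clock: 6.95
position: [0.54, 0.1173, 0.1965]
ee_rot: [0.001, -0.046, 0.999, -0.001]
contact_force: [-0.7, 0.2, 0.2]
width: 0.0426
gripper_force: 0.0
```

>>> servo_tool([
  {"dp":[0,0,-0.1],"delta_rot":[0,0,0],"fingers":0.5},
  {"dp":[0,0,-0.2],"delta_rot":[0,0,0],"fingers":0.5},
  {"dp":[0,0,-0.25],"delta_rot":[0,0,0],"fingers":0.5},
  {"dp":[0,0,-0.25],"delta_rot":[0,0,0],"fingers":0.5},
])

```text
clock: 7.35
position: [0.5392, 0.1174, 0.3576]
ee_rot: [-0.0, -0.046, 0.999, -0.001]
contact_force: [1.2, -0.1, 1.1]
width: 0.0428
gripper_force: 0.0
```

Run:
```python
from h import *
st()
s,im,X=wristcloud(); np.savez("w2.npz",im=im,X=X)
Z=X[...,2]
def rect(m): return cv2.minAreaRect((X[m][:,:2]*1000).astype(np.float32)),int(m.sum())
near=np.hypot(X[...,0]-.539,X[...,1]-.119)<.04
m=near&(Z>.136)&(Z<.152); print("bar",rect(m)); P=X[m][:,:2]; q=P-P.mean(0); w,V=np.linalg.eigh(q.T@q); print("yaw",np.degrees(np.arctan2(*V[::-1,1])))
m=(Z>.096)&(Z<.104)&(np.hypot(X[...,0]-.539,X[...,1]-.119)<.065); print("housing",rect(m))
m=(Z>.146)&(Z<.155)&(X[...,1]<.07)&(X[...,1]>-.15)&(abs(X[...,0]-.543)<.11); print("rim",rect(m))
hs=cv2.cvtColor(im,cv2.COLOR_RGB2HSV)
m=(hs[...,1]<60)&(Z>.003)&(Z<.009)&(abs(X[...,0]-.427)<.15)&(abs(X[...,1]-.337)<.15); print("pad",rect(m),np.median(Z[m]))
```

```text
t 7.35 p [0.5392 0.1174 0.3576] q [ 0.09  0.22  1.46 -0.    1.47 -1.57] F [ 1.2 -0.1  1.1] w 0.0428 g 0.0
[[-0.996, -0.092, -0.0], [-0.092, 0.996, -0.001], [0.0, -0.001, -1.0]]
bar (((538.4157104492188, 119.0605239868164), (45.69579315185547, 14.438325881958008), 2.3713810443878174), 952)
yaw -178.06264748500337
housing (((538.433837890625, 118.81172943115234), (82.88373565673828, 82.722412109375), 2.0602803230285645), 2957)
rim (((543.6328735351562, -36.66868591308594), (187.8411865234375, 189.35305786132812), 1.9642212390899658), 7303)
pad (((427.3558349609375, 339.3466796875), (179.444091796875, 219.62814331054688), 77.35108184814453), 21054) 0.005889643513053849
```

Dial bar yaw is 2.0° and the housing's is 2.06°, so the dial is closed. The hopper is at (0.544, -0.036) and the pad at (0.427, 0.339). Next I'll go over the tray grip.

>>> servo_tool([
  {"dp":[0,-0.12,0],"delta_rot":[0,0,0.7],"fingers":0.5},
  {"dp":[0,-0.22,0],"delta_rot":[0,0,0],"fingers":0.5},
  {"dp":[0,-0.22,0],"delta_rot":[0,0,0],"fingers":0.5},
  {"dp":[0,-0.22,0],"delta_rot":[0,0,0],"fingers":0.5},
  {"dp":[0,-0.22,0],"delta_rot":[0,0,0],"fingers":0.5},
])

```text
clock: 7.9
position: [0.5451, -0.0839, 0.3562]
ee_rot: [0.0, -0.011, 1.0, -0.001]
contact_force: [1.5, 0.2, -0.3]
width: 0.0425
gripper_force: 0.0
```

>>> servo_tool([
  {"dp":[0,-0.22,0],"delta_rot":[0,0,0],"fingers":0.5},
  {"dp":[0,-0.22,0],"delta_rot":[0,0,0],"fingers":0.5},
  {"dp":[0,-0.22,0],"delta_rot":[0,0,0],"fingers":0.5},
  {"dp":[0,-0.22,0],"delta_rot":[0,0,0],"fingers":0.5},
  {"dp":[0,-0.12,0],"delta_rot":[0,0,1],"fingers":0.5},
])

```text
clock: 8.4
position: [0.5491, -0.2859, 0.3556]
ee_rot: [-0.0, 0.042, 0.999, -0.001]
contact_force: [0.4, 0.4, 0.6]
width: 0.0424
gripper_force: 0.0
```

>>> servo_tool([
  {"dp":[0,0,0],"delta_rot":[0,0,1],"fingers":0.5},
  {"dp":[0,0,0],"delta_rot":[0,0,1],"fingers":0.5},
  {"dp":[0,0,0],"delta_rot":[0,0,1],"fingers":0.5},
  {"dp":[0,0,0],"delta_rot":[0,0,1],"fingers":0.5},
  {"dp":[0,0,0],"delta_rot":[0,0,1],"fingers":0.5},
])

```text
clock: 8.9
position: [0.5494, -0.2824, 0.3559]
ee_rot: [-0.0, 0.287, 0.958, -0.001]
contact_force: [-0.1, 0.2, 0.0]
width: 0.0428
gripper_force: 0.0
```

>>> servo_tool([
  {"dp":[0,0,0],"delta_rot":[0,0,1],"fingers":0.5},
  {"dp":[0,0,0],"delta_rot":[0,0,1],"fingers":0.5},
  {"dp":[0,0,0],"delta_rot":[0,0,1],"fingers":0.5},
  {"dp":[0,0,0],"delta_rot":[0,0,1],"fingers":0.5},
  {"dp":[0,0,0],"delta_rot":[0,0,1],"fingers":0.5},
])

```text
clock: 9.4
position: [0.5494, -0.2823, 0.356]
ee_rot: [0.0, 0.515, 0.857, -0.001]
contact_force: [0.0, -0.2, -0.1]
width: 0.0429
gripper_force: 0.0
```

>>> servo_tool([
  {"dp":[0,0,0],"delta_rot":[0,0,1],"fingers":0.5},
  {"dp":[0,0,0],"delta_rot":[0,0,1],"fingers":0.5},
  {"dp":[0,0,0],"delta_rot":[0,0,1],"fingers":0.5},
  {"dp":[0,0,0],"delta_rot":[0,0,1],"fingers":0.5},
  {"dp":[0,0,0],"delta_rot":[0,0,1],"fingers":0.5},
])

```text
clock: 9.9
position: [0.5494, -0.2822, 0.356]
ee_rot: [0.0, 0.711, 0.703, -0.001]
contact_force: [1.0, -0.2, 0.2]
width: 0.0426
gripper_force: 0.0
```

>>> servo_tool([
  {"dp":[0,0,0],"delta_rot":[0,0,0.4],"fingers":0.5},
  {"dp":[0,0,0],"delta_rot":[0,0,0],"fingers":0.5},
])

```text
clock: 10.1
position: [0.5495, -0.2822, 0.3559]
ee_rot: [0.0, 0.724, 0.69, -0.0]
contact_force: [-0.6, -0.9, -0.1]
width: 0.0424
gripper_force: 0.0
```

Run:
```python
from h import *
s,M=st()
s,im,X=wristcloud(); np.savez("w3.npz",im=im,X=X); cv2.imwrite("pics/w3.png",im[...,::-1])
Z=X[...,2]; hs=cv2.cvtColor(im,cv2.COLOR_RGB2HSV)
def rect(m):
    if m.sum()<10: return m.sum()
    k=cv2.connectedComponentsWithStats(m.astype(np.uint8)); return int(m.sum()),cv2.minAreaRect((X[m][:,:2]*1000).astype(np.float32)),np.median(X[m],0).round(3)
near=(abs(X[...,0]-.5)<.2)&(abs(X[...,1]+.3)<.16)
teal=(hs[...,0]>75)&(hs[...,0]<95)&(hs[...,1]>120)
print("walls",rect(near&teal&(Z>.031)&(Z<.038)&(X[...,0]<.55)))
print("teal all",rect(near&teal&(Z>.003)&(Z<.04)&(X[...,0]<.5)))
print("plate",rect(near&(Z>.045)&(Z<.08)&(hs[...,2]<110)))
pl=near&(Z>.03)&(Z<.08)&(X[...,0]>.52)&(hs[...,2]<110)
print("plate top",rect(pl&(Z>.062)))
for n in ("w1","w2"):
    z=np.load(n+".npz"); X=z["X"]; Z=X[...,2]
    for nm,c in dict(pegA=(.66,.27),pegB=(.68,.19)).items():
        print(n,nm,rect((Z>.06)&(Z<.075)&(np.hypot(X[...,0]-c[0],X[...,1]-c[1])<.05)))
    print(n,"rack",rect((Z>.03)&(Z<.3)&(X[...,0]>.55)&(X[...,0]<.9)&(X[...,1]>.32)&(X[...,1]<.7)))
```

```text
t 10.1 p [ 0.5495 -0.2822  0.3559] q [-0.59  0.32  1.32 -0.    1.51 -0.54] F [-0.6 -0.9 -0.1] w 0.0424 g 0.0
[[0.048, 0.999, -0.0], [0.999, -0.048, -0.001], [-0.001, -0.0, -1.0]]
walls (1434, ((431.52398681640625, -301.59808349609375), (113.38286590576172, 161.0768585205078), 81.47472381591797), array([ 0.46 , -0.301,  0.034]))
teal all (7508, ((429.4656982421875, -301.24774169921875), (113.50086975097656, 156.86599731445312), 81.45577239990234), array([ 0.421, -0.304,  0.006]))
plate (1204, ((591.1793212890625, -325.3912353515625), (60.47752380371094, 21.942346572875977), 81.09356689453125), array([ 0.591, -0.323,  0.063]))
plate top (654, ((594.9182739257812, -325.9796447753906), (58.82014465332031, 13.595949172973633), 81.03205871582031), array([ 0.595, -0.324,  0.065]))
w1 pegA (282, ((691.9209594726562, 287.0355224609375), (19.86907196044922, 19.36581039428711), 16.184377670288086), array([0.691, 0.286, 0.069]))
w1 pegB (287, ((717.8868408203125, 194.14468383789062), (20.01226234436035, 19.276264190673828), 32.51644515991211), array([0.715, 0.194, 0.069]))
w1 rack 0
w2 pegA (169, ((689.343017578125, 285.93035888671875), (14.257134437561035, 17.428340911865234), 3.229698657989502), array([0.688, 0.285, 0.069]))
w2 pegB (187, ((718.846923828125, 191.3892059326172), (21.189651489257812, 14.163909912109375), 20.333784103393555), array([0.716, 0.191, 0.069]))
w2 rack (1964, ((782.56591796875, 570.5872802734375), (165.32965087890625, 99.43562316894531), 12.484580039978027), array([0.778, 0.567, 0.152]))
```

View pics/w3.png

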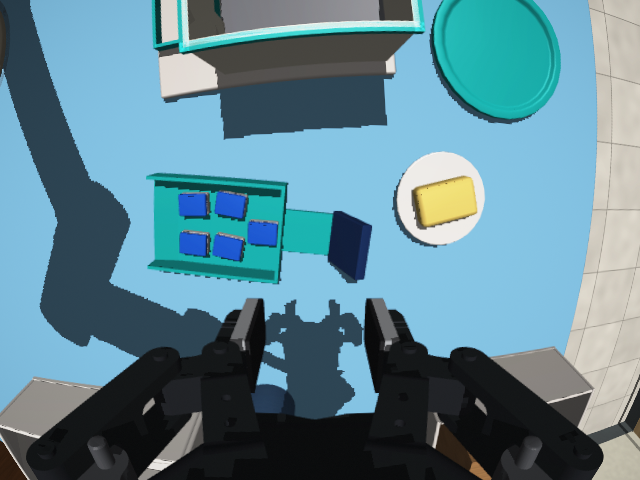

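The wrist view shows the tray (walls around (215,230), five blue tablets) and the navy plate at (350,245). The fit gives a tray origin of (0.446, -0.304), yaw -8.5° and grip at (0.588, -0.325), and the plate cloud agrees. I'll tilt the tool 25° and approach.

>>> servo_tool([
  {"dp":[0,0,0],"delta_rot":[0,0,1],"fingers":0.5},
  {"dp":[0,0,0],"delta_rot":[0.9,0,0],"fingers":0.5},
  {"dp":[0,0,0],"delta_rot":[0.9,0,0],"fingers":0.5},
  {"dp":[0,0,0],"delta_rot":[0.9,0,0],"fingers":0.5},
  {"dp":[0,0,0],"delta_rot":[0.9,0,0],"fingers":0.5},
])

```text
clock: 10.65
position: [0.5497, -0.2821, 0.3564]
ee_rot: [-0.136, 0.745, 0.643, -0.118]
contact_force: [-0.1, -0.3, -0.4]
width: 0.0426
gripper_force: 0.0
```

>>> servo_tool([
  {"dp":[0,0,0],"delta_rot":[0.76,0,0],"fingers":0.5},
  {"dp":[0,0,0],"delta_rot":[0,0,0],"fingers":0.5},
])

```text
clock: 10.85
position: [0.551, -0.2822, 0.3536]
ee_rot: [-0.165, 0.739, 0.638, -0.142]
contact_force: [-0.9, -0.7, -1.2]
width: 0.0426
gripper_force: 0.0
```

```bash
cat >> h.py <<'E'
T2=R.from_matrix(np.array([[0,1,0],[1,0,0],[0,0,-1]]).astype(float))  # tool (down, y along tray x) in untilted tray
def want(G,yaw,tilt,back=0.0):
    """tool pose gripping at G with tray yaw (deg), tray tip angle (deg, lip down), backed off"""
    M=R.from_euler('z',yaw,degrees=True)*R.from_euler('y',25-tilt,degrees=True)*T2
    return np.array(G)-(.054+back)*M.as_matrix()[:,2], M
def err(G,yaw,tilt,back=0.0):
    s,M=st(); p,W=want(G,yaw,tilt,back)
    print("dp units",(M.T@(p-s["position"])/.2).round(3),"rot units",((R.from_matrix(M).inv()*W).as_rotvec()/.1).round(2))
def trayof(Mtool,pos):
    W=R.from_matrix(Mtool)*T2.inv()*R.from_euler('y',-25,degrees=True)
    G=pos+.054*Mtool[:,2]; return G,W
E
python3 -c "
from h import *
err((.5878,-.3251,.044),-8.55,0,.1)"
```

```text
t 10.85 p [ 0.551  -0.2822  0.3536] q [-0.51  0.52  1.06 -0.17  1.97 -0.4 ] F [-0.9 -0.7 -1.2] w 0.0426 g 0.0
[[0.146, 0.896, -0.42], [0.989, -0.132, 0.063], [0.001, -0.425, -0.905]]
dp units [-0.187  0.849  0.541] rot units [-0.02  0.    0.03]
```

>>> servo_tool([
  {"dp":[-0.037,0.17,0.108],"delta_rot":[0,0,0],"fingers":0.5},
  {"dp":[-0.037,0.17,0.108],"delta_rot":[0,0,0],"fingers":0.5},
  {"dp":[-0.037,0.17,0.108],"delta_rot":[0,0,0],"fingers":0.5},
  {"dp":[-0.037,0.17,0.108],"delta_rot":[0,0,0],"fingers":0.5},
  {"dp":[-0.037,0.17,0.108],"delta_rot":[0,0,0],"fingers":0.5},
])

```text
clock: 11.35
position: [0.6521, -0.3351, 0.1857]
ee_rot: [-0.163, 0.74, 0.638, -0.141]
contact_force: [0.4, 0.6, 0.5]
width: 0.0432
gripper_force: 0.0
```

>>> servo_tool([
  {"dp":[0,0,0],"delta_rot":[0,0,0],"fingers":0.5},
])

```text
clock: 11.45
position: [0.6516, -0.3349, 0.1792]
ee_rot: [-0.167, 0.739, 0.637, -0.142]
contact_force: [-0.9, 0.3, 0.1]
width: 0.0427
gripper_force: 0.0
```

Run:
```python
from h import *
err((.5878,-.3251,.044),-8.55,0,0)
s,im,X=wristcloud(); Z=X[...,2]; hs=cv2.cvtColor(im,cv2.COLOR_RGB2HSV)
near=(abs(X[...,0]-.59)<.06)&(abs(X[...,1]+.325)<.06)&(Z>.02)&(Z<.08)&(hs[...,2]<140)
print(near.sum(),np.median(X[near],0)); cv2.imwrite("pics/w4.png",im[...,::-1])
t=near&(Z>.058); print(t.sum(),cv2.minAreaRect((X[t][:,:2]*1000).astype(np.float32)),Z[near].max())
```

```text
t 11.45 p [ 0.6516 -0.3349  0.1792] q [-0.51  0.79  0.97 -0.15  1.8  -0.37] F [-0.9  0.3  0.1] w 0.0427 g 0.0
[[0.147, 0.894, -0.422], [0.989, -0.132, 0.066], [0.003, -0.427, -0.904]]
dp units [-0.    -0.004  0.479] rot units [-0.05 -0.02  0.03]
2311 [ 0.59739926 -0.3199807   0.06522949]
2054 ((597.0812377929688, -326.55810546875), (59.76125717163086, 13.069880485534668), 83.57283782958984) 0.06905557423316223
```

View pics/w4.png

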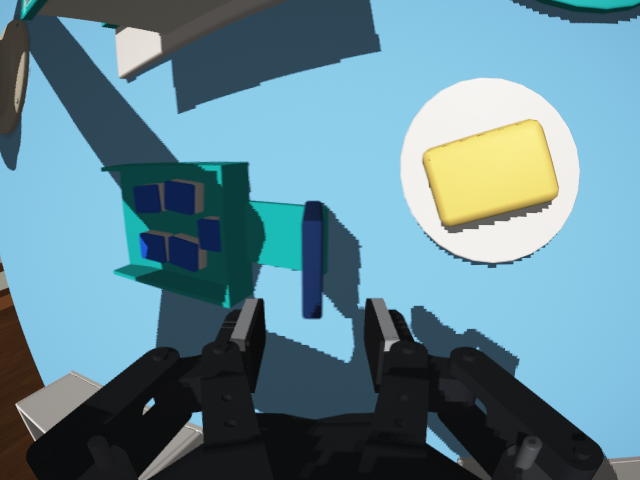

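The plate at (313,260) is seen edge-on and midway between the fingers. I'll descend and grip.

>>> servo_tool([
  {"dp":[0,-0.004,0.14],"delta_rot":[0,0,0],"fingers":0.5},
  {"dp":[0,0,0.14],"delta_rot":[0,0,0],"fingers":0.5},
  {"dp":[0,0,0.12],"delta_rot":[0,0,0],"fingers":0.5},
  {"dp":[0,0,0.08],"delta_rot":[0,0,0],"fingers":0.5},
  {"dp":[0,0,0],"delta_rot":[0,0,0],"fingers":0.5},
], force=80)

```text
clock: 12.0
position: [0.6089, -0.3278, 0.1005]
ee_rot: [-0.165, 0.739, 0.637, -0.141]
contact_force: [0.4, 0.4, 1.0]
width: 0.0428
gripper_force: 0.0
```

>>> servo_tool([
  {"dp":[0,0,0],"delta_rot":[0,0,0],"fingers":0},
  {"dp":[0,0,0],"delta_rot":[0,0,0],"fingers":0},
  {"dp":[0,0,0],"delta_rot":[0,0,0],"fingers":0},
  {"dp":[0,0,0],"delta_rot":[0,0,0],"fingers":0},
])

```text
clock: 12.4
position: [0.612, -0.3288, 0.1015]
ee_rot: [-0.162, 0.74, 0.638, -0.141]
contact_force: [3.2, -0.3, 6.3]
width: 0.0106
gripper_force: 78.9
```

Run:
```python
from h import *
err((.5878,-.3251,.044),-8.55,0,0)
```

```text
t 12.4 p [ 0.612  -0.3288  0.1015] q [-0.53  0.78  1.19 -0.16  1.58 -0.35] F [ 3.2 -0.3  6.3] w 0.0106 g 78.9
[[0.147, 0.898, -0.415], [0.989, -0.134, 0.06], [-0.002, -0.419, -0.908]]
dp units [0.    0.011 0.042] rot units [0.04 0.02 0.01]
```

>>> servo_tool([
  {"dp":[0,-0.01,-0.022],"delta_rot":[0,0,0],"fingers":0},
  {"dp":[0,-0.021,-0.045],"delta_rot":[0,0,0],"fingers":0},
  {"dp":[0,-0.031,-0.068],"delta_rot":[0,0,0],"fingers":0},
  {"dp":[0,-0.021,-0.045],"delta_rot":[0,0,0],"fingers":0},
  {"dp":[0,0,0],"delta_rot":[0,0,0],"fingers":0},
])

```text
clock: 12.9
position: [0.6117, -0.3289, 0.1416]
ee_rot: [-0.162, 0.74, 0.638, -0.141]
contact_force: [0.0, -0.0, -2.4]
width: 0.0112
gripper_force: 78.1
```

```bash
cat > look.py <<'E'
from h import *
import sys
s,M=st(); G,W=trayof(M,s["position"]); print("G",G.round(4),"tray eul zyx",W.as_euler('ZYX',degrees=True).round(1))
s,im,X=wristcloud(); hs=cv2.cvtColor(im,cv2.COLOR_RGB2HSV); cv2.imwrite(f"pics/{sys.argv[1]}.png",im[...,::-1]); np.savez(sys.argv[1]+".npz",im=im,X=X)
Y=W.inv().apply((X-G).reshape(-1,3)).reshape(X.shape)+[.143,0,.044]   # nominal tray frame
teal=(hs[...,0]>75)&(hs[...,0]<98)&(hs[...,1]>100)
f=teal&(abs(Y[...,1])<.045)&(Y[...,0]>-.06)&(Y[...,0]<.055)&(abs(Y[...,2])<.05); P=Y[f]
if len(P)>50:
    A=np.c_[P[:,:2],np.ones(len(P))]; w=np.ones(len(P),bool)
    for _ in range(5): k=np.linalg.lstsq(A[w],P[w,2],rcond=None)[0]; w=abs(A@k-P[:,2])<.004
    print("floor plane in nominal tray frame",k.round(4),w.sum())
b=(hs[...,0]>105)&(hs[...,0]<125)&(hs[...,1]>170)&(hs[...,2]>90)&(abs(Y[...,1])<.07)&(abs(Y[...,0])<.11)
n,l,sc,c=cv2.connectedComponentsWithStats(b.astype(np.uint8))
for i in range(1,n):
    if sc[i,4]>40: print("blue",sc[i,4],np.nanmedian(Y[l==i],0).round(3))
E
python3 look.py w5
```

```text
t 12.9 p [ 0.6117 -0.3289  0.1416] q [-0.53  0.75  1.15 -0.16  1.65 -0.36] F [ 0.  -0.  -2.4] w 0.0112 g 78.1
[[0.147, 0.898, -0.415], [0.989, -0.135, 0.06], [-0.002, -0.419, -0.908]]
G [ 0.5893 -0.3257  0.0926] tray eul zyx [-8.5 -0.2 -0.1]
floor plane in nominal tray frame [ 0.002   0.0025 -0.0051] 2683
```

View pics/w5.png

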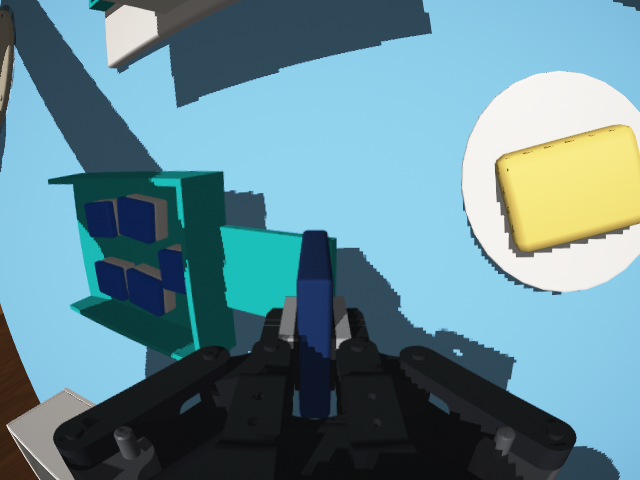

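The tray is lifted and level (plane slopes under 0.3%), with all five tablets still in it. It sits about 9 mm lower on the slope than nominal, and I allow for that. I'll lift it clear and swing it to yaw -88° for a side pour.

>>> servo_tool([
  {"dp":[0,-0.042,-0.091],"delta_rot":[0,0,0],"fingers":0},
  {"dp":[0,-0.073,-0.159],"delta_rot":[0,0,0],"fingers":0},
  {"dp":[0,-0.073,-0.159],"delta_rot":[0,0,0],"fingers":0},
  {"dp":[0,-0.073,-0.159],"delta_rot":[0,0,0],"fingers":0},
  {"dp":[0,-0.042,-0.091],"delta_rot":[0,0,0],"fingers":0},
])

```text
clock: 13.45
position: [0.6118, -0.3286, 0.2871]
ee_rot: [-0.162, 0.74, 0.638, -0.141]
contact_force: [1.3, -0.4, -2.0]
width: 0.0112
gripper_force: 78.8
```

>>> servo_tool([
  {"dp":[0,0,0],"delta_rot":[0,0.17,0.36],"fingers":0},
  {"dp":[0,0,0],"delta_rot":[0,0.34,0.73],"fingers":0},
  {"dp":[0,0,0],"delta_rot":[0,0.34,0.73],"fingers":0},
  {"dp":[0,0,0],"delta_rot":[0,0.34,0.73],"fingers":0},
  {"dp":[0,0,0],"delta_rot":[0,0.34,0.73],"fingers":0},
])

```text
clock: 13.95
position: [0.6115, -0.3285, 0.2834]
ee_rot: [-0.187, 0.843, 0.492, -0.11]
contact_force: [-0.4, -0.2, -2.3]
width: 0.0111
gripper_force: 78.6
```

>>> servo_tool([
  {"dp":[0,0,0],"delta_rot":[0,0.34,0.73],"fingers":0},
  {"dp":[0,0,0],"delta_rot":[0,0.34,0.73],"fingers":0},
  {"dp":[0,0,0],"delta_rot":[0,0.34,0.73],"fingers":0},
  {"dp":[0,0,0],"delta_rot":[0,0.34,0.73],"fingers":0},
  {"dp":[0,0,0],"delta_rot":[0,0.34,0.73],"fingers":0},
])

```text
clock: 14.45
position: [0.6113, -0.3288, 0.2834]
ee_rot: [-0.205, 0.924, 0.314, -0.07]
contact_force: [-0.4, -0.3, -3.5]
width: 0.0109
gripper_force: 78.6
```

```bash
python3 -c "
from h import *
s,M=st(); G,W=trayof(M,s['position']); print('G',G.round(4),W.as_euler('ZYX',degrees=True).round(1)); err((.553,-.308,.238),-88,0)"
```

```text
t 14.45 p [ 0.6113 -0.3288  0.2834] q [-0.64  0.67  0.96  0.12  1.93  0.29] F [-0.4 -0.3 -3.5] w 0.0109 g 78.6
[[0.793, 0.551, -0.259], [0.609, -0.719, 0.335], [-0.001, -0.423, -0.906]]
G [ 0.5974 -0.3107  0.2344] [-52.5   0.   -0.1]
t 14.45 p [ 0.6113 -0.3288  0.2834] q [-0.64  0.67  0.96  0.12  1.93  0.29] F [-0.4 -0.3 -3.5] w 0.0109 g 78.6
[[0.793, 0.551, -0.259], [0.609, -0.719, 0.335], [-0.001, -0.423, -0.906]]
dp units [-0.234 -0.159  0.055] rot units [-0.    2.63  5.61]
```

>>> servo_tool([
  {"dp":[0,0,0],"delta_rot":[0,0.33,0.7],"fingers":0},
  {"dp":[0,0,0],"delta_rot":[0,0.33,0.7],"fingers":0},
  {"dp":[0,0,0],"delta_rot":[0,0.33,0.7],"fingers":0},
  {"dp":[0,0,0],"delta_rot":[0,0.33,0.7],"fingers":0},
  {"dp":[0,0,0],"delta_rot":[0,0.33,0.7],"fingers":0},
])

```text
clock: 14.95
position: [0.6111, -0.3288, 0.2833]
ee_rot: [-0.215, 0.968, 0.13, -0.029]
contact_force: [0.1, -0.3, -2.1]
width: 0.011
gripper_force: 78.6
```

>>> servo_tool([
  {"dp":[0,0,0],"delta_rot":[0,0.33,0.7],"fingers":0},
  {"dp":[0,0,0],"delta_rot":[0,0.33,0.7],"fingers":0},
  {"dp":[-0.05,0,-0.01],"delta_rot":[0,0.33,0.7],"fingers":0},
  {"dp":[-0.1,0,-0.01],"delta_rot":[0,0,0],"fingers":0},
  {"dp":[-0.1,0,0],"delta_rot":[0,0,0],"fingers":0},
])

```text
clock: 15.45
position: [0.5605, -0.3332, 0.287]
ee_rot: [-0.216, 0.976, 0.019, -0.004]
contact_force: [-0.4, -0.1, -2.8]
width: 0.0113
gripper_force: 78.7
```

>>> servo_tool([
  {"dp":[-0.04,0,0],"delta_rot":[0,0,0],"fingers":0},
  {"dp":[0,0,0],"delta_rot":[0,0,0],"fingers":0},
])

```text
clock: 15.65
position: [0.5528, -0.3334, 0.2876]
ee_rot: [-0.217, 0.976, 0.019, -0.003]
contact_force: [0.9, -0.1, -3.3]
width: 0.0108
gripper_force: 78.6
```

```bash
python3 look.py w6; python3 -c "
from h import *
err((.553,-.308,.238),-88,0)
im,d,c=grab('scene'); cv2.imwrite('pics/s6.png',im[100:400,60:460][...,::-1].repeat(2,0).repeat(2,1))"
```

```text
t 15.65 p [ 0.5528 -0.3334  0.2876] q [-0.78  0.52  1.22  0.3   1.72  0.75] F [ 0.9 -0.1 -3.3] w 0.0108 g 78.6
[[0.999, 0.035, -0.015], [0.038, -0.905, 0.423], [0.001, -0.423, -0.906]]
G [ 0.552  -0.3106  0.2387] tray eul zyx [-87.8   0.    0.1]
floor plane in nominal tray frame [ 0.0025  0.0022 -0.005 ] 2631
blue 1263 [0.004 0.03  0.013]
blue 821 [-0.041  0.027  0.013]
blue 936 [0.035 0.    0.013]
blue 776 [-0.039 -0.02   0.013]
blue 1101 [ 0.002 -0.02   0.013]
t 15.7 p [ 0.5539 -0.3333  0.2876] q [-0.78  0.52  1.22  0.3   1.72  0.75] F [ 1.2  0.4 -3. ] w 0.011 g 78.6
[[0.999, 0.036, -0.014], [0.038, -0.905, 0.423], [0.003, -0.423, -0.906]]
dp units [ 0.    -0.01   0.008] rot units [-0.   -0.01  0.04]
```

View pics/s6.png

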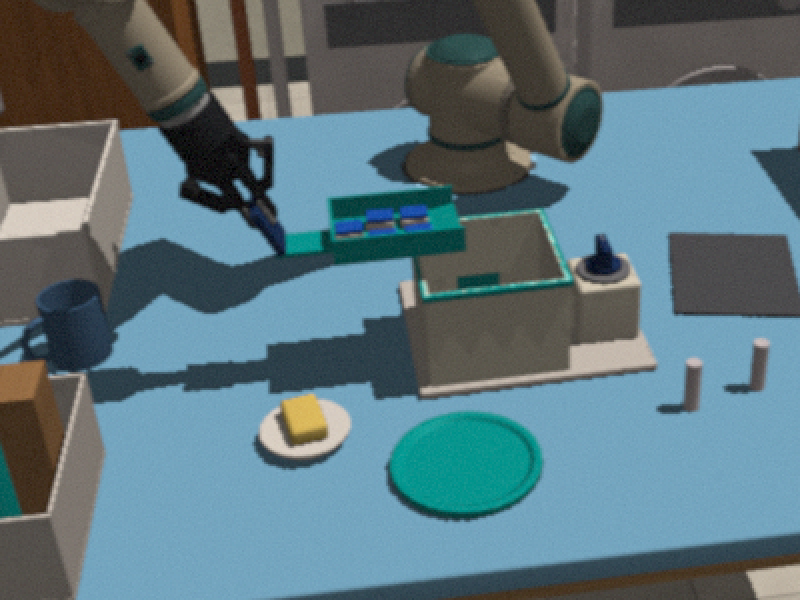

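The scene view shows the level, loaded tray at (400,225) with its lip over the hopper's near rim, and all five tablets still in it. I'll tip it about the lip and lower it slightly.

>>> servo_tool([
  {"dp":[0,-0.048,-0.034],"delta_rot":[-0.6,0,0],"fingers":0},
  {"dp":[0,-0.048,-0.034],"delta_rot":[-0.6,0,0],"fingers":0},
  {"dp":[0,-0.048,-0.034],"delta_rot":[-0.6,0,0],"fingers":0},
  {"dp":[0,-0.048,-0.034],"delta_rot":[-0.6,0,0],"fingers":0},
  {"dp":[0,-0.06,-0.0585],"delta_rot":[-0.6,0,0],"fingers":0},
])

```text
clock: 16.25
position: [0.553, -0.2963, 0.3396]
ee_rot: [-0.068, 0.997, 0.02, -0.0]
contact_force: [0.0, 0.2, -3.6]
width: 0.0109
gripper_force: 78.6
```

```bash
cat > lip.py <<'E'
from h import *
s,M=st(); G,W=trayof(M,s["position"]); L=G+W.apply([-.242,0,-.043])
d=R.from_euler('z',2,degrees=True).inv().apply(L-[.5436,-.0365,0])
print("tilt",np.degrees(np.arccos(W.as_matrix()[2,2])).round(1),"lip disp",d.round(4))
E
python3 lip.py
```

```text
t 16.25 p [ 0.553  -0.2963  0.3396] q [-0.65  0.37  1.28  0.11  1.58  0.87] F [ 0.   0.2 -3.6] w 0.0109 g 78.6
[[0.999, 0.039, -0.004], [0.04, -0.99, 0.136], [0.002, -0.136, -0.991]]
tilt 17.2 lip disp [-0.0004 -0.0342  0.1734]
```

>>> servo_tool([
  {"dp":[0,-0.06,-0.0585],"delta_rot":[-0.6,0,0],"fingers":0},
  {"dp":[0,-0.06,-0.0585],"delta_rot":[-0.6,0,0],"fingers":0},
  {"dp":[0,-0.05,-0.049],"delta_rot":[-0.5,0,0],"fingers":0},
  {"dp":[0,-0.05,-0.049],"delta_rot":[-0.5,0,0],"fingers":0},
  {"dp":[0,-0.05,-0.049],"delta_rot":[-0.5,0,0],"fingers":0},
])

```text
clock: 16.75
position: [0.5508, -0.2434, 0.3945]
ee_rot: [0.067, 0.998, 0.02, 0.003]
contact_force: [-0.6, 0.7, -4.0]
width: 0.0107
gripper_force: 78.8
```

>>> servo_tool([
  {"dp":[0,-0.05,-0.049],"delta_rot":[-0.5,0,0],"fingers":0},
  {"dp":[0,-0.05,-0.049],"delta_rot":[-0.5,0,0],"fingers":0},
  {"dp":[0,-0.05,-0.049],"delta_rot":[-0.5,0,0],"fingers":0},
  {"dp":[0,-0.05,-0.049],"delta_rot":[-0.5,0,0],"fingers":0},
  {"dp":[0,0,0],"delta_rot":[0,0,0],"fingers":0},
])

```text
clock: 17.25
position: [0.5489, -0.1945, 0.4249]
ee_rot: [0.165, 0.986, 0.021, 0.005]
contact_force: [0.9, -0.2, -1.5]
width: 0.0112
gripper_force: 78.9
```

```bash
python3 lip.py; python3 look.py w7
```

```text
t 17.25 p [ 0.5489 -0.1945  0.4249] q [-0.31  0.2   1.35 -0.31  1.47  1.23] F [ 0.9 -0.2 -1.5] w 0.0112 g 78.9
[[0.999, 0.039, 0.018], [0.043, -0.945, -0.325], [0.004, 0.325, -0.946]]
tilt 44.0 lip disp [-0.0003 -0.0313  0.1749]
t 17.25 p [ 0.5489 -0.1945  0.4249] q [-0.31  0.2   1.35 -0.31  1.47  1.23] F [ 0.9 -0.2 -1.5] w 0.0112 g 78.9
[[0.999, 0.039, 0.018], [0.043, -0.945, -0.325], [0.004, 0.325, -0.946]]
G [ 0.5499 -0.212   0.3738] tray eul zyx [-87.7 -44.    0.3]
floor plane in nominal tray frame [-0.0002  0.0021 -0.0049] 8454
blue 268 [-0.105  0.005  0.019]
```

>>> servo_tool([
  {"dp":[0,-0.05,-0.049],"delta_rot":[-0.5,0,0],"fingers":0},
  {"dp":[0,-0.05,-0.049],"delta_rot":[-0.5,0,0],"fingers":0},
  {"dp":[0,-0.05,-0.049],"delta_rot":[-0.5,0,0],"fingers":0},
  {"dp":[0,-0.05,-0.049],"delta_rot":[-0.5,0,0],"fingers":0},
  {"dp":[0,0,0],"delta_rot":[0,0,0],"fingers":0},
])

```text
clock: 17.8
position: [0.5465, -0.1439, 0.4437]
ee_rot: [0.262, 0.965, 0.02, 0.006]
contact_force: [-0.2, 0.1, -1.3]
width: 0.0108
gripper_force: 78.9
```

```bash
python3 lip.py; python3 look.py w8
python3 - <<'E'
from h import *
z=np.load("w8.npz"); im=z["im"]; X=z["X"]; hs=cv2.cvtColor(im,cv2.COLOR_RGB2HSV)
Y=R.from_euler('z',2,degrees=True).inv().apply((X-[.5436,-.0365,0]).reshape(-1,3)).reshape(X.shape)
b=(hs[...,0]>105)&(hs[...,0]<125)&(hs[...,1]>150)&(Y[...,2]<.13)&(abs(Y[...,0])<.09)&(abs(Y[...,1])<.09)
n,l,sc,c=cv2.connectedComponentsWithStats(b.astype(np.uint8))
for i in range(1,n):
    if sc[i,4]>40: print("blue",sc[i,4],c[i].round(),np.nanmedian(Y[l==i],0).round(3))
E
```

```text
t 17.8 p [ 0.5465 -0.1439  0.4437] q [-0.12  0.18  1.39 -0.52  1.49  1.43] F [-0.2  0.1 -1.3] w 0.0108 g 78.9
[[0.999, 0.035, 0.022], [0.041, -0.862, -0.506], [0.001, 0.506, -0.862]]
tilt 55.4 lip disp [-0.0009 -0.0328  0.1735]
t 17.8 p [ 0.5465 -0.1439  0.4437] q [-0.12  0.18  1.39 -0.52  1.49  1.43] F [-0.2  0.1 -1.3] w 0.0108 g 78.9
[[0.999, 0.035, 0.022], [0.041, -0.862, -0.506], [0.001, 0.506, -0.862]]
G [ 0.5477 -0.1712  0.3971] tray eul zyx [-87.8 -55.4   0.1]
floor plane in nominal tray frame [-0.0008  0.0021 -0.0048] 8449
blue 50 [ 25. 216.] [0.011 0.045 0.039]
blue 880 [ 48. 262.] [-0.054  0.028  0.043]
```

View pics/w8.png

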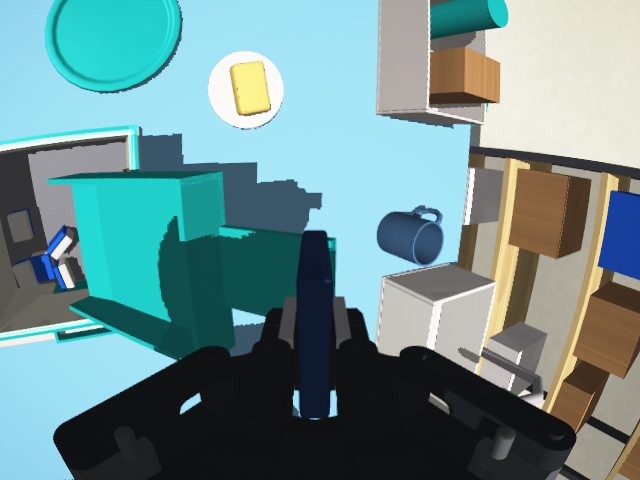

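The wrist view shows an empty tray at (150,250), and the tablets lie in the hopper around (50,260), at about 0.04 m height. Before leaving I check the dial and the rack clearance around the pad.

Run:
```python
from h import *
z=np.load("top.npz"); X=z["X"]; Z=X[...,2]
m=(z["d"]>0)&(Z>.03)&(Z<.4)&(X[...,1]>.3)&(X[...,1]<.75)&(X[...,0]>.55)&(X[...,0]<1.0)
P=X[m]
from scipy.spatial import cKDTree
t=cKDTree(P); print(len(P),P.min(0),P.max(0), P[np.argsort(P[:,0])[:8]].round(2).tolist())
for yaw in (-25,-12,0,10,25):
    u=np.array([np.cos(np.radians(yaw)),np.sin(np.radians(yaw)),0]); o=np.array([.417,.3385,.006]); G=o+.147*u+[0,0,.053]
    ax=.4226*u+np.array([0,0,.9063]); print(yaw,[(round(s,2),t.query(G+s*ax)[0].round(3)) for s in (.054,.12,.2,.3)])
for b in ("bottle",): 
    m=(z["d"]>0)&(Z>.1)&(Z<.2)&(abs(X[...,0]-.45)<.08)&(abs(X[...,1]-.56)<.08); print(np.median(X[m],0))
```

```text
673 [0.710449   0.4321468  0.03027541] [0.91860541 0.63587911 0.25748893] [[0.71, 0.51, 0.12], [0.71, 0.51, 0.16], [0.71, 0.51, 0.13], [0.71, 0.51, 0.15], [0.71, 0.51, 0.12], [0.71, 0.51, 0.14], [0.71, 0.51, 0.12], [0.71, 0.51, 0.16]]Traceback (most recent call last):
  File "<stdin>", line 9, in <module>
AttributeError: 'float' object has no attribute 'round'
```

>>> servo_tool([
  {"dp":[0,0,-0.03],"delta_rot":[0.5,0,0],"fingers":0},
  {"dp":[0,0,-0.03],"delta_rot":[1,0,0],"fingers":0},
  {"dp":[0,0,0],"delta_rot":[1,0,0],"fingers":0},
  {"dp":[0,0,0],"delta_rot":[1,0,0],"fingers":0},
  {"dp":[0,0,0],"delta_rot":[1,0,0],"fingers":0},
])

```text
clock: 18.35
position: [0.5461, -0.1412, 0.4553]
ee_rot: [0.039, 0.999, 0.019, 0.003]
contact_force: [0.9, -0.5, -2.1]
width: 0.0109
gripper_force: 78.8
```

>>> servo_tool([
  {"dp":[0,0,0],"delta_rot":[1,0,0],"fingers":0},
  {"dp":[0,0,0],"delta_rot":[1,0,0],"fingers":0},
  {"dp":[0,0,0],"delta_rot":[1,0,0],"fingers":0},
  {"dp":[0,0,0],"delta_rot":[1,0,0],"fingers":0},
  {"dp":[0,0,0],"delta_rot":[1,0,0],"fingers":0},
])

```text
clock: 18.85
position: [0.5461, -0.1421, 0.4551]
ee_rot: [-0.208, 0.978, 0.018, -0.002]
contact_force: [-0.0, -0.4, -1.3]
width: 0.0109
gripper_force: 78.8
```

```bash
python3 lip.py; python3 -c "
from h import *
err((.564,.3385,.25),0,0)"
```

```text
t 18.85 p [ 0.5461 -0.1421  0.4551] q [-0.56  0.29  1.18  0.37  1.89  1.05] F [-0.  -0.4 -1.3] w 0.0109 g 78.8
[[0.999, 0.035, -0.011], [0.037, -0.912, 0.407], [0.005, -0.408, -0.913]]
tilt 1.0 lip disp [-0.0012  0.1577  0.3588]
t 18.85 p [ 0.5461 -0.1421  0.4551] q [-0.56  0.29  1.18  0.37  1.89  1.05] F [-0.  -0.4 -1.3] w 0.0109 g 78.8
[[0.999, 0.035, -0.011], [0.037, -0.912, 0.407], [0.005, -0.408, -0.913]]
dp units [ 0.288 -1.867  1.69 ] rot units [  0.17  -6.4  -13.94]
```

>>> servo_tool([
  {"dp":[0,0,0],"delta_rot":[0.17,-0.4,-0.87],"fingers":0},
  {"dp":[0,0,0],"delta_rot":[0,-0.4,-0.87],"fingers":0},
  {"dp":[0,0,0],"delta_rot":[0,-0.4,-0.87],"fingers":0},
  {"dp":[0,0,0],"delta_rot":[0,-0.4,-0.87],"fingers":0},
  {"dp":[0,0,0],"delta_rot":[0,-0.4,-0.87],"fingers":0},
])

```text
clock: 19.35
position: [0.5463, -0.142, 0.4544]
ee_rot: [-0.208, 0.944, 0.251, -0.053]
contact_force: [0.2, -0.4, -0.6]
width: 0.0109
gripper_force: 78.9
```

>>> servo_tool([
  {"dp":[0,0,0],"delta_rot":[0,-0.4,-0.87],"fingers":0},
  {"dp":[0,0,0],"delta_rot":[0,-0.4,-0.87],"fingers":0},
  {"dp":[0,0,0],"delta_rot":[0,-0.4,-0.87],"fingers":0},
  {"dp":[0.08,-0.06,0.03],"delta_rot":[0,0,0],"fingers":0},
  {"dp":[0.166,-0.128,0.06],"delta_rot":[0,0,0],"fingers":0},
])

```text
clock: 19.85
position: [0.5514, -0.0788, 0.453]
ee_rot: [-0.197, 0.9, 0.38, -0.082]
contact_force: [0.6, 1.2, -0.8]
width: 0.0112
gripper_force: 78.9
```

>>> servo_tool([
  {"dp":[0.166,-0.128,0.06],"delta_rot":[0,0,0],"fingers":0},
  {"dp":[0.166,-0.128,0.06],"delta_rot":[0,0,0],"fingers":0},
  {"dp":[0.166,-0.128,0.06],"delta_rot":[0,0,0],"fingers":0},
  {"dp":[0.166,-0.128,0.06],"delta_rot":[0,0,0],"fingers":0},
  {"dp":[0.166,-0.128,0.06],"delta_rot":[0,0,0],"fingers":0},
])

```text
clock: 20.35
position: [0.5642, 0.1423, 0.4538]
ee_rot: [-0.198, 0.899, 0.382, -0.081]
contact_force: [1.3, -0.3, -1.1]
width: 0.011
gripper_force: 78.9
```

>>> servo_tool([
  {"dp":[0.166,-0.128,0.06],"delta_rot":[0,0,0],"fingers":0},
  {"dp":[0.166,-0.128,0.06],"delta_rot":[0,0,0],"fingers":0},
  {"dp":[0.166,-0.128,0.06],"delta_rot":[0,0,0],"fingers":0},
  {"dp":[0.166,-0.128,0.06],"delta_rot":[0,0,0],"fingers":0},
  {"dp":[0.08,-0.06,0.03],"delta_rot":[0,0,0],"fingers":0},
])

```text
clock: 20.85
position: [0.5763, 0.3393, 0.4526]
ee_rot: [-0.198, 0.898, 0.384, -0.082]
contact_force: [-0.4, 0.2, -1.2]
width: 0.0108
gripper_force: 78.9
```

```bash
python3 lip.py; python3 -c "
from h import *
err((.564,.3385,.25),0,0)"
```

```text
t 20.85 p [0.5763 0.3393 0.4526] q [0.27 0.46 0.92 0.4  1.95 1.14] F [-0.4  0.2 -1.2] w 0.0108 g 78.9
[[0.692, 0.657, -0.299], [0.722, -0.627, 0.294], [0.005, -0.419, -0.908]]
tilt 0.4 lip disp [-0.1382  0.5644  0.3597]
t 20.85 p [0.5763 0.3393 0.4526] q [0.27 0.46 0.92 0.4  1.95 1.14] F [-0.4  0.2 -1.2] w 0.0108 g 78.9
[[0.692, 0.657, -0.299], [0.722, -0.627, 0.294], [0.005, -0.419, -0.908]]
dp units [0.029 0.359 0.681] rot units [ 0.06 -3.26 -6.92]
```

>>> servo_tool([
  {"dp":[0,0,0],"delta_rot":[0,-0.41,-0.865],"fingers":0},
  {"dp":[0,0,0],"delta_rot":[0,-0.41,-0.865],"fingers":0},
  {"dp":[0,0,0],"delta_rot":[0,-0.41,-0.865],"fingers":0},
  {"dp":[0,0,0],"delta_rot":[0,-0.41,-0.865],"fingers":0},
  {"dp":[0,0,0],"delta_rot":[0,-0.41,-0.865],"fingers":0},
])

```text
clock: 21.35
position: [0.577, 0.3358, 0.4527]
ee_rot: [-0.171, 0.782, 0.585, -0.129]
contact_force: [-0.1, -0.6, -0.2]
width: 0.0111
gripper_force: 79.0
```

>>> servo_tool([
  {"dp":[0,0,0],"delta_rot":[0,-0.41,-0.865],"fingers":0},
  {"dp":[0,0,0],"delta_rot":[0,-0.41,-0.865],"fingers":0},
  {"dp":[0,0,0],"delta_rot":[0.06,-0.41,-0.865],"fingers":0},
  {"dp":[0,0.05,0.1],"delta_rot":[0,0,0],"fingers":0},
  {"dp":[0,0.095,0.204],"delta_rot":[0,0,0],"fingers":0},
])

```text
clock: 21.85
position: [0.5781, 0.3364, 0.3878]
ee_rot: [-0.151, 0.691, 0.69, -0.151]
contact_force: [0.8, -0.4, -0.5]
width: 0.0111
gripper_force: 78.9
```

>>> servo_tool([
  {"dp":[0,0.095,0.204],"delta_rot":[0,0,0],"fingers":0},
  {"dp":[0,0.095,0.204],"delta_rot":[0,0,0],"fingers":0},
  {"dp":[0,0.05,0.1],"delta_rot":[0,0,0],"fingers":0},
  {"dp":[0,0,0],"delta_rot":[0,0,0],"fingers":0},
])

```text
clock: 22.25
position: [0.5763, 0.3345, 0.2689]
ee_rot: [-0.154, 0.691, 0.688, -0.158]
contact_force: [-0.2, -0.2, -1.0]
width: 0.0104
gripper_force: 78.9
```

```bash
python3 lip.py; python3 look.py w9; python3 -c "
from h import *
err((.567,.3385,.08),0,0)"
```

```text
t 22.25 p [0.5763 0.3345 0.2689] q [0.36 0.62 1.09 0.15 1.85 0.37] F [-0.2 -0.2 -1. ] w 0.0104 g 78.9
[[0.002, 0.903, -0.431], [1.0, -0.005, -0.006], [-0.007, -0.431, -0.903]]
tilt 0.7 lip disp [-0.2198  0.3788  0.1793]
t 22.25 p [0.5763 0.3345 0.2689] q [0.36 0.62 1.09 0.15 1.85 0.37] F [-0.2 -0.2 -1. ] w 0.0104 g 78.9
[[0.002, 0.903, -0.431], [1.0, -0.005, -0.006], [-0.007, -0.431, -0.903]]
G [0.5531 0.3342 0.2202] tray eul zyx [-0.1  0.5 -0.4]
floor plane in nominal tray frame [ 0.0009  0.0031 -0.0049] 8467
t 22.3 p [0.5767 0.3351 0.2718] q [0.36 0.62 1.08 0.15 1.86 0.37] F [-0.5  1.  -0.8] w 0.0108 g 78.9
[[0.002, 0.904, -0.427], [1.0, -0.004, -0.004], [-0.005, -0.427, -0.904]]
dp units [0.021 0.364 0.618] rot units [-0.05  0.04 -0.04]
```

View pics/w9.png

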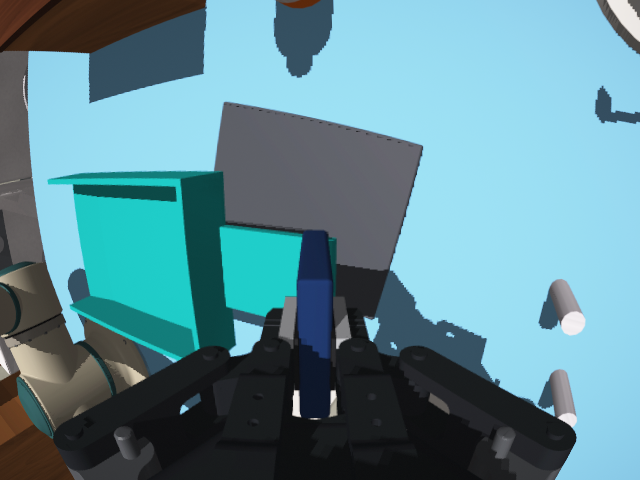

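The tray is empty and level, and the pad lies below it at (310,190). I'll lower it.

>>> servo_tool([
  {"dp":[0.004,0.073,0.124],"delta_rot":[0,0,0],"fingers":0},
  {"dp":[0.004,0.073,0.124],"delta_rot":[0,0,0],"fingers":0},
  {"dp":[0.004,0.073,0.124],"delta_rot":[0,0,0],"fingers":0},
  {"dp":[0.004,0.073,0.124],"delta_rot":[0,0,0],"fingers":0},
  {"dp":[0.004,0.073,0.124],"delta_rot":[0,0,0],"fingers":0},
])

```text
clock: 22.8
position: [0.5916, 0.3398, 0.1319]
ee_rot: [-0.151, 0.691, 0.69, -0.153]
contact_force: [-0.2, 0.5, -0.7]
width: 0.0111
gripper_force: 78.8
```

>>> servo_tool([
  {"dp":[0,0,0],"delta_rot":[0,0,0],"fingers":0},
])

```text
clock: 22.9
position: [0.5898, 0.3389, 0.1283]
ee_rot: [-0.153, 0.691, 0.689, -0.157]
contact_force: [-0.6, -0.6, -1.8]
width: 0.011
gripper_force: 78.9
```

```bash
python3 -c "
from h import *
err((.570,.3385,.059),0,0)"
```

```text
t 22.9 p [0.5898 0.3389 0.1283] q [0.36 0.73 1.22 0.15 1.61 0.33] F [-0.6 -0.6 -1.8] w 0.011 g 78.9
[[0.001, 0.904, -0.427], [1.0, -0.003, -0.005], [-0.006, -0.427, -0.904]]
dp units [-0.002  0.057  0.086] rot units [-0.05  0.05 -0.03]
```

>>> servo_tool([
  {"dp":[0,0.016,0.023],"delta_rot":[-0.05,0.05,-0.03],"fingers":0},
  {"dp":[0,0.016,0.023],"delta_rot":[0,0,0],"fingers":0},
  {"dp":[0,0.012,0.02],"delta_rot":[0,0,0],"fingers":0},
  {"dp":[0,0,0],"delta_rot":[0,0,0],"fingers":0},
])

```text
clock: 23.3
position: [0.5918, 0.3398, 0.1151]
ee_rot: [-0.152, 0.69, 0.691, -0.151]
contact_force: [-0.2, 0.3, -1.1]
width: 0.0109
gripper_force: 78.8
```

```bash
python3 look.py w10; python3 -c "
from h import *
err((.570,.3385,.059),0,0)"
```

```text
t 23.3 p [0.5918 0.3398 0.1151] q [0.36 0.74 1.24 0.15 1.57 0.32] F [-0.2  0.3 -1.1] w 0.0109 g 78.8
[[-0.001, 0.908, -0.419], [1.0, 0.001, 0.001], [0.001, -0.419, -0.908]]
G [0.5691 0.3398 0.0661] tray eul zyx [ 0.  -0.2  0.1]
floor plane in nominal tray frame [ 0.0004  0.0029 -0.0048] 8471
t 23.35 p [0.5917 0.3398 0.1152] q [0.36 0.74 1.24 0.15 1.57 0.32] F [ 0.8  0.1 -0.8] w 0.0109 g 78.8
[[-0.001, 0.908, -0.42], [1.0, 0.001, 0.001], [0.001, -0.42, -0.908]]
dp units [-0.007  0.021  0.031] rot units [ 0.03 -0.01  0.01]
```

>>> servo_tool([
  {"dp":[0,0.007,0.013],"delta_rot":[0,0,0],"fingers":0},
  {"dp":[0,0.005,0.01],"delta_rot":[0,0,0],"fingers":0},
  {"dp":[0,0.003,0.006],"delta_rot":[0,0,0],"fingers":0},
])

```text
clock: 23.65
position: [0.5918, 0.3398, 0.108]
ee_rot: [-0.152, 0.69, 0.691, -0.152]
contact_force: [0.8, 0.0, -0.9]
width: 0.0109
gripper_force: 79.0
```

>>> servo_tool([
  {"dp":[0,0.002,0.005],"delta_rot":[0,0,0],"fingers":0},
  {"dp":[0,0,0],"delta_rot":[0,0,0],"fingers":0},
])

```text
clock: 23.85
position: [0.5917, 0.3398, 0.1076]
ee_rot: [-0.152, 0.69, 0.691, -0.152]
contact_force: [-0.0, 0.0, 0.9]
width: 0.0109
gripper_force: 79.3
```

The force shows the tray's weight is now on the pad, so I release and back off along the plate.

>>> servo_tool([
  {"dp":[0,0,0],"delta_rot":[0,0,0],"fingers":0.25},
  {"dp":[0,0,0],"delta_rot":[0,0,0],"fingers":0.45},
  {"dp":[0,0,0],"delta_rot":[0,0,0],"fingers":0.45},
  {"dp":[0,0,0],"delta_rot":[0,0,0],"fingers":0.45},
])

```text
clock: 24.25
position: [0.5917, 0.3398, 0.107]
ee_rot: [-0.152, 0.69, 0.691, -0.152]
contact_force: [0.4, 0.6, 0.3]
width: 0.0387
gripper_force: 0.0
```

>>> servo_tool([
  {"dp":[0,0,-0.05],"delta_rot":[0,0,0],"fingers":0.45},
  {"dp":[0,0,-0.1],"delta_rot":[0,0,0],"fingers":0.45},
  {"dp":[0,0,-0.18],"delta_rot":[0,0,0],"fingers":0.45},
  {"dp":[0,0,-0.18],"delta_rot":[0,0,0],"fingers":0.45},
  {"dp":[0,0,-0.18],"delta_rot":[0,0,0],"fingers":0.45},
])

```text
clock: 24.75
position: [0.6504, 0.3396, 0.2344]
ee_rot: [-0.152, 0.69, 0.691, -0.151]
contact_force: [1.2, 0.5, 0.7]
width: 0.0384
gripper_force: 0.0
```

>>> servo_tool([
  {"dp":[0,0,-0.1],"delta_rot":[0,0,0],"fingers":0.45},
  {"dp":[0,0,0],"delta_rot":[0,0,0],"fingers":0.45},
  {"dp":[0,0,0],"delta_rot":[0,0,0],"fingers":0.45},
])

```text
clock: 25.05
position: [0.6581, 0.3396, 0.2504]
ee_rot: [-0.152, 0.69, 0.691, -0.152]
contact_force: [-0.1, -0.3, -0.2]
width: 0.0387
gripper_force: 0.0
```

Run:
```python
from h import *
st()
s,im,X=wristcloud(); Z=X[...,2]; hs=cv2.cvtColor(im,cv2.COLOR_RGB2HSV)
teal=(hs[...,0]>75)&(hs[...,0]<98)&(hs[...,1]>100)
m=teal&(Z>.036)&(Z<.044)&(abs(X[...,0]-.42)<.12)&(abs(X[...,1]-.34)<.12)
r=cv2.minAreaRect((X[m][:,:2]*1000).astype(np.float32)); print(m.sum(),r)
f=teal&(abs(X[...,0]-.427)<.05)&(abs(X[...,1]-.34)<.04); print("floor z",np.median(Z[f]))
P=X[f&(Z<.02)]; k=np.linalg.lstsq(np.c_[P[:,:2],np.ones(len(P))],P[:,2],rcond=None)[0]; print("slope",k[:2])
for n in ("top","scene"):
    im,d,c=grab(n); X=cloud(d,c); hs=cv2.cvtColor(im,cv2.COLOR_RGB2HSV)
    Y=R.from_euler('z',2,degrees=True).inv().apply((X-[.5436,-.0365,0]).reshape(-1,3)).reshape(X.shape)
    b=(hs[...,0]>103)&(hs[...,0]<128)&(hs[...,1]>140)&(abs(Y[...,0])<.09)&(abs(Y[...,1])<.09)
    print(n,"blue px",b.sum(),"z",np.percentile(Y[b][:,2],[0,50,100]).round(3) if b.sum() else "")
    dl=(np.hypot(Y[...,0],Y[...,1]-.155)<.04)&(Y[...,2]>.132)&(Y[...,2]<.152); q=Y[dl][:,:2]
    if len(q)>10: q=q-q.mean(0); w,V=np.linalg.eigh(q.T@q); print("dial axis vs disp deg",np.degrees(np.arctan2(V[1,1],V[0,1])))
    if n=="top":
        a=im[120:330,100:520]; cv2.imwrite("pics/final.png",cv2.resize(a,(800,400),interpolation=cv2.INTER_CUBIC)[...,::-1])
```

```text
t 25.05 p [0.6581 0.3396 0.2504] q [0.33 0.75 0.87 0.15 1.93 0.35] F [-0.1 -0.3 -0.2] w 0.0387 g 0.0
[[-0.001, 0.908, -0.42], [1.0, 0.001, 0.001], [0.001, -0.42, -0.908]]
1601 ((407.6135559082031, 339.8097839355469), (113.46356964111328, 161.54368591308594), 89.92205047607422)
floor z 0.009906006179330795
slope [-1.28577980e-03 -2.89111963e-05]
top blue px 101 z [0.019 0.045 0.067]
dial axis vs disp deg -179.41902091282768
scene blue px 1 z [0.052 0.052 0.052]
dial axis vs disp deg -176.16190624881457
```

View pics/final.png

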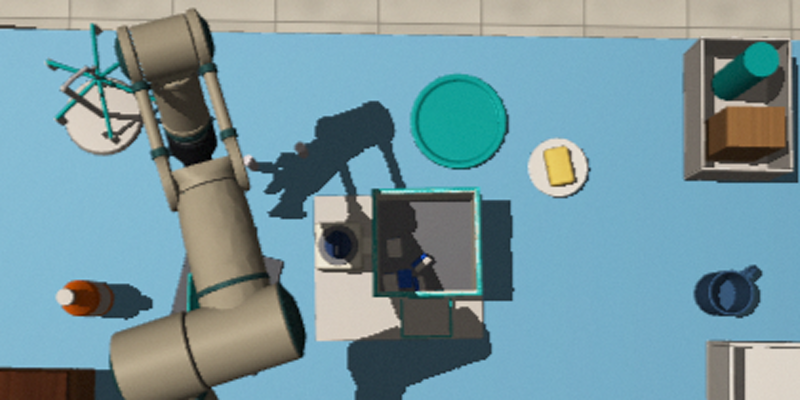

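The top view shows the tablets in the hopper's front corner, around (415,268), the bystanders in place and the tray on the pad under the arm. I've now viewed 11 pictures, one over the limit, so I won't view any more. I'll check the tablet count from the depth data.

Run:
```python
from h import *
z=np.load("top.npz"); X0=z["X"]; d0=z["d"]
im,d,c=grab("top"); X=cloud(d,c)
T=lambda X:R.from_euler('z',2,degrees=True).inv().apply((X-[.5436,-.0365,0]).reshape(-1,3)).reshape(X.shape)
Y=T(X); Y0=T(X0); ok=(d>0)&(d0>0)
ins=ok&(abs(Y0[...,0])<.075)&(abs(Y0[...,1])<.078)&(Y0[...,2]<.09)
dz=Y[...,2]-Y0[...,2]; f=imaging.calibration("top")["intrinsics"][0][0]
m=ins&(dz>.006); print("inside raised px",m.sum(),"volume cm3",(dz[m]*(d[m]/f)**2).sum()*1e6,"max h",dz[m].max(),"expect",5*34*26*18/1000)
# stray: raised spots on the bench, away from arm
o=ok&(dz>.008)&(dz<.035)&(X0[...,2]<.02)
n,l,s,cc=cv2.connectedComponentsWithStats(cv2.morphologyEx(o.astype(np.uint8),cv2.MORPH_OPEN,np.ones((3,3))))
for i in range(1,n): print("stray?",s[i,4],X[l==i].mean(0).round(3))
for k in ("w8","w9"):
    w=np.load(k+".npz"); V=T(w["X"]); h=cv2.cvtColor(w["im"],cv2.COLOR_RGB2HSV)
    b=(h[...,0]>103)&(h[...,0]<128)&(h[...,1]>150)&(V[...,2]<.1)&(V[...,2]>.005)
    n,l,s,cc=cv2.connectedComponentsWithStats(b.astype(np.uint8))
    for i in range(1,n):
        if s[i,4]>25: print(k,s[i,4],cc[i].round(),np.nanmedian(V[l==i],0).round(3))
```

```text
inside raised px 591 volume cm3 107.10853105201566 max h 0.043283747158270436 expect 79.56
stray? 6 [ 1.871 -0.168 -0.745]
stray? 9 [ 1.834  1.23  -0.737]
stray? 9 [ 0.869 -0.897 -0.245]
stray? 6 [-0.08  -1.489 -0.584]
w8 50 [ 25. 216.] [0.011 0.045 0.039]
w8 882 [ 48. 262.] [-0.054  0.028  0.043]
```

```bash
python3 -c "
from rig import manip
print(manip.sign_off())"
```

```text
the job is handed in; nothing more can be done
None
```

The job is handed in at about 25 s of the 72 s: the dial is closed, all five tablets should be in the hopper (by depth volume and an empty tray, not counted one by one), and the tray stands level near the pad's centre; I viewed 11 pictures, one over the limit of 10.

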